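# Clear a pedal enclosure and trace its cover seam

### The arm

A 6-joint arm with a two-finger parallel gripper is mounted at the origin on the work surface. World frame = base frame: x ahead of the robot, y to its left, z up, the work surface at z = 0. Lengths are in m, angles in rad, forces in N, time in s.
With the tool pointing down it reaches from about 0.375 to 0.9 m from the base axis. Payload 3.1 kg.
Tool frame: the origin (TCP) lies between the finger pads; the fingertips stand 19 mm ahead of it and the grasp point (between the pads) is the TCP; z points along the fingers, y is the line along which they close (so a half turn about z gives the same grasp; the last joint's range is limited). The gripper opens to 87 mm and grips with 3 to 60 N. Pads are 19 mm wide; open, the fingers measure 117 mm over their backs; the gripper's body (75 mm by 190 mm) begins 51 mm behind the grasp point.
Start: joints at [-1.371, 0.527, 1.433, -0, 1.181, -0.178], TCP at [0.231, -0.581, 0.242] pointing down, gripper open.
Joint ranges: [-3.08, 3.08], [-0.75, 2.2], [0.22, 2.44], [-1.43, 4.57], [0, 2.65], [-2.85, 2.85]. Speed limits (rad/s): [2.79, 2.79, 3.14, 3.14, 3.14, 3.14].

### API

Orientations are given as a unit quaternion [x, y, z, w].
In Python, from rig import telemetry, viewer, hand_in gives the robot as it stands. The module is installed in compiled form; this text tells all that it offers.
- The arm moves only by the shell command python3 -m creep 'ROWS' [FORCE]. ROWS is JSON, a list of rows, each an object with "translation": the shift along the tool's x, y, z in mm, a list of three; "roll": the turn about the tool's z in degrees; "gripper": the finger opening in mm, from 0 to 87. In form: [{"translation": [tx, ty, tz], "roll": roll, "gripper": gripper}, ...]. A call has 1 to 5 rows; each row is the pose to reach, as a shift and turn from the pose commanded when the call began, along the tool's axes at that moment; what a row does not reach only later rows make up. A row lasts 1/12 s, in which the tool goes at most 41.7 mm and 7.16 degrees, less where a joint would pass 70% of its speed; a pose out of reach is approached as far as the arm can. A call with a gripper value outside its range is refused whole. The fingers move at their own pace and stop on an object; FORCE is the grip in N (left out, the last holds). Time passes only in rows, so rows that repeat a pose let the fingers close. It gives the time, the measured TCP pose, the force, the opening and the grip force at its end, in the units of the state.
- telemetry.get_obs(): the state, without advancing time (a new reading comes with each control period).
- viewer.camera(name): name is "scene" or "side" or "wrist"; returns the picture (420x560x3 uint8, blue, green, red); there is no depth.
- viewer.camera_info(name): a dict with "intrinsics" (3x3 intrinsics, pixels), "rvec" (rotation vector, rad) and "tvec" (3), from world to camera coordinates, as OpenCV has them; the wrist camera has in their place "hand_eye" (4x4, takes a point from camera to tool coordinates, whose origin is the TCP and whose axes are the flange's). Camera axes: x right, y down, z forward; pixel columns grow to the right and rows downward; lengths in m; the calibration is good to about 2 mm. A picture is of the moment at which its call begins: read the wrist's pose just before it. camera_info takes no time and is no camera call.
- hand_in(): hands the job in; it is judged then, once.
Trained networks look in the newest picture that a camera, given by its name, has taken for a name from the list of things; names that differ only in an ending like _2 or _b are one class to them, and where a whole thing is asked for, a point or a joint stands for the part that bears it (a point fixed in the world has none). Each returns a list of dicts, best first, with "p" (0 to 1); they miss things now and then, are a little off and sometimes report something else, mostly with a low value. They report only what shows in the picture. A call takes as long as a camera call.
- viewer.recognise(camera, thing): "bbox" ([left, top, width, height] in pixels, round what is visible of it).
The state is a dict: "time": time; "q": joint angles; "joint_velocities": joint speeds; "joint_torque": joint torques, N m; "position": TCP position; "tool_rot": TCP orientation; "ft_force": force on the tool from outside, world axes, zero at the start; "moment": the same for the moment, N m; "grip_width": finger opening in m; "grip_force": force on a finger pad.
Only numpy, scipy, OpenCV 4.12 (cv2) and the standard library are available. Lean on these libraries where they do the work, as an engineer would, in place of code of your own. Each camera call takes 0.05 s, during which the arm holds its last target. There are 200 camera calls.

### The job

Use the scraper block, not your fingers, to sweep all the loose brass slugs off the top of the upturned pedal enclosure into the trough beside it, and stand the block back in the middle of its cork mat. Once the top is clear, take the stylus and run its tip, down in the dark seam channel and no faster than 6 cm a second, right round the cover clockwise as seen from above, from the corner by the red dot back to that corner. Then hang the stylus back in its rest, leaving the pump, the knob cap and the power jack where they are.

Things in the scene. Friction and masses are not known exactly. Their poses are not given: they have to be found in the camera images.
- fixture: Blue pedal enclosure, bottom up, fixed to the bench, 110 (x) by 150 (y) by 42 mm high; black catch trough along its far (+x) long side. Origin: centre of the enclosure's underside; z up. Flat top: aluminium cover 80 x 120 mm, round it a dark seam channel 8 mm wide, 5 mm deep (floor at 37 mm), centreline 88 x 128 mm, then a 7 mm blue rim level with the cover. Red 12 mm dot at (-30, +50).
- trough (a point): Centre of the trough's inner floor, 4 mm above the bench: (+97, 0) mm from the fixture origin. Trough inside 85 (x) by 190 (y) mm, walls 36 mm high; on the enclosure's side the enclosure itself is its wall, so what is pushed over that edge falls in.
- seam_a (a point): Point on the centreline of the seam channel, on its floor: the corner by the red dot (-44, +64 mm in the fixture frame). The order a, ab, b, bc, c, cd, d, da, a is clockwise seen from above.
- seam_ab (a point): Point on the centreline of the seam channel, on its floor: halfway along the first short side (0, +64 mm in the fixture frame). The order a, ab, b, bc, c, cd, d, da, a is clockwise seen from above.
- seam_b (a point): Point on the centreline of the seam channel, on its floor: the second corner (+44, +64 mm in the fixture frame). The order a, ab, b, bc, c, cd, d, da, a is clockwise seen from above.
- seam_bc (a point): Point on the centreline of the seam channel, on its floor: halfway along the long trough side (+44, 0 mm in the fixture frame). The order a, ab, b, bc, c, cd, d, da, a is clockwise seen from above.
- seam_c (a point): Point on the centreline of the seam channel, on its floor: the third corner (+44, -64 mm in the fixture frame). The order a, ab, b, bc, c, cd, d, da, a is clockwise seen from above.
- seam_cd (a point): Point on the centreline of the seam channel, on its floor: halfway along the second short side (0, -64 mm in the fixture frame). The order a, ab, b, bc, c, cd, d, da, a is clockwise seen from above.
- seam_d (a point): Point on the centreline of the seam channel, on its floor: the fourth corner (-44, -64 mm in the fixture frame). The order a, ab, b, bc, c, cd, d, da, a is clockwise seen from above.
- seam_da (a point): Point on the centreline of the seam channel, on its floor: halfway along the long robot side (-44, 0 mm in the fixture frame). The order a, ab, b, bc, c, cd, d, da, a is clockwise seen from above.
- slug1: Loose brass slug (a punched-out disc), 22 mm diameter, 6 mm thick, lying flat on the enclosure's top at the start; three to six of them are present. Origin: centre of its underside.
- slug2: Loose brass slug (a punched-out disc), 22 mm diameter, 6 mm thick, lying flat on the enclosure's top at the start; three to six of them are present. Origin: centre of its underside.
- slug3: Loose brass slug (a punched-out disc), 22 mm diameter, 6 mm thick, lying flat on the enclosure's top at the start; three to six of them are present. Origin: centre of its underside.
- slug4: Loose brass slug (a punched-out disc), 22 mm diameter, 6 mm thick, lying flat on the enclosure's top at the start; three to six of them are present. Origin: centre of its underside.
- slug5: Loose brass slug (a punched-out disc), 22 mm diameter, 6 mm thick, lying flat on the enclosure's top at the start; three to six of them are present. Origin: centre of its underside.
- slug6: Loose brass slug (a punched-out disc), 22 mm diameter, 6 mm thick, lying flat on the enclosure's top at the start; three to six of them are present. Origin: centre of its underside.
- mat: Thin flat cork mat on the bench, 120 (x) by 160 (y) mm, the scraper block's place. Its thickness can be ignored. Origin: its centre.
- scraper: Scraper block, 250 g: weighted black rubber foot 40 (x) by 90 (y) by 14 mm high, and on it a wooden grip rib 18 (x) by 60 (y) by 38 mm high, 52 mm in all. Origin: centre of its underside; z up. Pinch the rib across its 18 mm. Stands upright on the mat at the start.
- rest: Stylus rest fixed to the bench: steel base 90 x 80 x 8 mm, and a post at x 30 to 42 mm carrying two level aluminium tines, tops 85 mm above the bench, with a 14 mm slot between them along x, open to -x. Origin: on the bench right under the hung stylus.
- stylus: Stylus, 60 g, hanging upright in the rest. Origin: centre of the underside of its black collar, which lies on the tines; z up. Collar 28 x 28 x 4 mm; above it a square yellow handle 16 x 16 mm, from 4 to 64 mm above the origin; below it a steel shaft 8 mm in diameter to 50 mm below, then a round tip 4 mm in diameter ending 70 mm below the origin.
- tip (a point): The end of the stylus tip, 70 mm below the stylus origin.
- pump: Bystander: red desoldering pump lying on the bench, 22 mm diameter, about 190 mm long along its x. Leave alone.
- cap1: Bystander: cream resin knob cap, 25 mm diameter, 17 mm high. Leave alone.
- jack: Bystander: silver DC power jack, 24 x 12 x 11 mm. Leave alone.

How it is judged:
On the way, in this order (a step that is already met when the one before it is completed fails the run):
1. every slug lies in the trough (x of slug1 in the frame of fixture between 0.055 and 0.145 m and y of slug1 in the frame of fixture between -0.1 and 0.1 m and height (world z) of each of slug1, slug2, slug3, slug4, slug5, slug6 below 0.032 m and x of slug2 in the frame of fixture between 0.055 and 0.145 m and y of slug2 in the frame of fixture between -0.1 and 0.1 m and x of slug3 in the frame of fixture between 0.055 and 0.145 m and y of slug3 in the frame of fixture between -0.1 and 0.1 m and x of slug4 in the frame of fixture between 0.055 and 0.145 m and y of slug4 in the frame of fixture between -0.1 and 0.1 m and x of slug5 in the frame of fixture between 0.055 and 0.145 m and y of slug5 in the frame of fixture between -0.1 and 0.1 m and x of slug6 in the frame of fixture between 0.055 and 0.145 m and y of slug6 in the frame of fixture between -0.1 and 0.1 m), for 0.2 s.
2. stylus tip in the seam channel at the corner by the red dot (horizontal distance between tip and seam_a below 0.006 m and z of tip in the frame of fixture below 0.04 m), for 0.04 s.
3. stylus tip in the seam channel at halfway along the first short side (horizontal distance between tip and seam_ab below 0.006 m and z of tip in the frame of fixture below 0.04 m), for 0.04 s.
4. stylus tip in the seam channel at the second corner (horizontal distance between tip and seam_b below 0.006 m and z of tip in the frame of fixture below 0.04 m), for 0.04 s.
5. stylus tip in the seam channel at halfway along the long trough side (horizontal distance between tip and seam_bc below 0.006 m and z of tip in the frame of fixture below 0.04 m), for 0.04 s.
6. stylus tip in the seam channel at the third corner (horizontal distance between tip and seam_c below 0.006 m and z of tip in the frame of fixture below 0.04 m), for 0.04 s.
7. stylus tip in the seam channel at halfway along the second short side (horizontal distance between tip and seam_cd below 0.006 m and z of tip in the frame of fixture below 0.04 m), for 0.04 s.
8. stylus tip in the seam channel at the fourth corner (horizontal distance between tip and seam_d below 0.006 m and z of tip in the frame of fixture below 0.04 m), for 0.04 s.
9. stylus tip in the seam channel at halfway along the long robot side (horizontal distance between tip and seam_da below 0.006 m and z of tip in the frame of fixture below 0.04 m), for 0.04 s.
10. stylus tip in the channel back at the corner by the red dot (all of step 2), for 0.04 s.
At the end, for the whole second after the job is handed in: Every slug present lies in the trough; the scraper block stands upright and still on the bench with its centre within 35 mm of the mat's centre; the stylus hangs upright and still in its rest, collar on the tines, within 12 mm of its place (all of step 1 and horizontal distance between scraper and mat below 0.035 m and height (world z) of scraper below 0.006 m and angle between scraper's own z axis and vertical below 0.1 rad and linear speed of each of scraper, stylus below 0.02 m/s and horizontal distance between stylus and rest below 0.012 m and z of stylus in the frame of rest between 0.08 and 0.09 m and angle between stylus's own z axis and vertical below 0.12 rad); the robot touches nothing.
It fails at once if a bystander (desoldering pump, knob cap or power jack) is moved more than 20 mm (distance of any of pump, cap1, jack from where it was at the start of the episode above 0.02 m).
It fails at once if a slug still on top of the enclosure is touched with the fingers instead of the block ((contact force between the fingers and slug1 above 0.3 N and height (world z) of slug1 above 0.036 m) or (contact force between the fingers and slug2 above 0.3 N and height (world z) of slug2 above 0.036 m) or (contact force between the fingers and slug3 above 0.3 N and height (world z) of slug3 above 0.036 m) or (contact force between the fingers and slug4 above 0.3 N and height (world z) of slug4 above 0.036 m) or (contact force between the fingers and slug5 above 0.3 N and height (world z) of slug5 above 0.036 m) or (contact force between the fingers and slug6 above 0.3 N and height (world z) of slug6 above 0.036 m)).
It fails at once if the stylus goes faster than 7 cm/s while its tip is down in the seam channel (z of tip in the frame of fixture below 0.04 m and x of tip in the frame of fixture between -0.055 and 0.055 m and y of tip in the frame of fixture between -0.075 and 0.075 m and linear speed of stylus above 0.07 m/s).
Of slug1, slug2, slug3, slug4, slug5, slug6 only 3 to 6 are there at a start; the rules pass over those that are not, and their reading is None.
At some moment in a run one of scraper may be knocked a few centimetres aside while the robot is not near it.
It also fails if it takes over 208 s, if anything falls off the work surface, if the arm or the gripper's body presses on something with over 40 N, if the wrist force passes 120 N, or if a joint passes its speed limit or range.

## Working session

There is one attempt and no reset: what is moved stays moved. The work goes in short steps, Python scripts to look and compute and a shell command to move; the robot and the scene stay as the last step left them, time stands still between calls to the robot, and variables do not carry over. Pictures are saved under pics/ and viewed, at most 14 in all, crops included, and the job is handed in when it is done.

```bash
mkdir -p pics; ls
python3 - <<'E'
from rig import telemetry, viewer
import cv2
o=telemetry.get_obs(); print(o)
for c in ("scene","side","wrist"):
    cv2.imwrite(f"pics/{c}0.png",viewer.camera(c)); print(viewer.camera_info(c))
E
```

```text
pics
{'time': 0.0, 'q': array([-1.37150864e+00,  5.28438320e-01,  1.43388262e+00, -1.43493022e-05,
        1.18136254e+00, -1.78497399e-01]), 'joint_velocities': array([-0.00035935, -0.00045646, -0.00101279, -0.00192777, -0.00084692,
       -0.00027342]), 'joint_torque': array([-2.01938470e-03, -4.40049899e+01, -1.76595050e+01,  6.32673595e-02,
        5.84343472e-02, -1.39495360e-04]), 'position': array([ 0.23042908, -0.58024711,  0.24059494]), 'tool_rot': array([ 9.82211736e-01,  1.87773833e-01, -1.75012690e-05, -1.04528865e-03]), 'ft_force': array([-0.86506645, -0.46874556, -0.72998507]), 'moment': array([-0.00585628,  0.01079289,  0.01235727]), 'grip_force': 0.0, 'grip_width': 0.08662884949291791}
{'intrinsics': array([[379.25314555,   0.        , 284.74514865],
       [  0.        , 379.25314555, 211.57956432],
       [  0.        ,   0.        ,   1.        ]]), 'rvec': array([ 1.11824873,  2.21740006, -1.13403502]), 'tvec': array([ 0.30505486, -0.19892864,  1.19940394])}
{'intrinsics': array([[444.06846692,   0.        , 278.17908498],
       [  0.        , 444.06846692, 207.86698263],
       [  0.        ,   0.        ,   1.        ]]), 'rvec': array([ 2.43566194, -0.19438064,  0.07777043]), 'tvec': array([-0.53124089,  0.12601336,  1.10318018])}
{'intrinsics': array([[296.89334379,   0.        , 281.96623549],
       [  0.        , 296.89334379, 215.43075754],
       [  0.        ,   0.        ,   1.        ]]), 'hand_eye': array([[ 1.09725044e-03, -9.69550231e-01, -2.44890067e-01,
         6.70882372e-02],
       [ 9.99999357e-01,  9.93715813e-04,  5.46336326e-04,
         6.27054050e-04],
       [-2.86349380e-04, -2.44890509e-01,  9.69550698e-01,
        -1.43839504e-01],
       [ 0.00000000e+00,  0.00000000e+00,  0.00000000e+00,
         1.00000000e+00]])}
```

View pics/scene0.png

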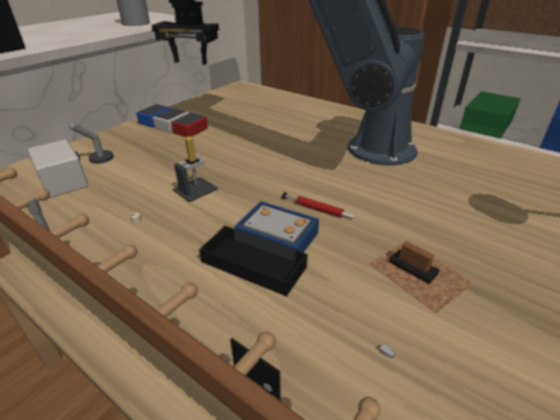

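View pics/side0.png

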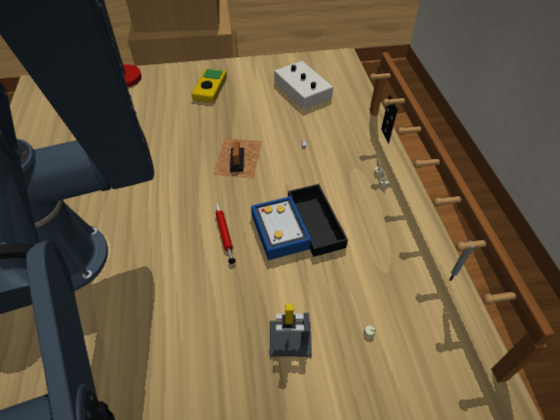

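The scene view shows the enclosure at about (278,228) with the trough at (255,258), the rest and stylus at (192,165), the scraper on its mat at (415,265) and the pump at (320,206). In the side view the fixture is at (280,226), the scraper at (237,157) and the stylus at (289,318), with 3 or 4 brass slugs on the cover.

```bash
cat > h.py <<'E'
import numpy as np, cv2
from scipy.spatial.transform import Rotation as R
from rig import telemetry, viewer
def cam(name,o=None):
    i=viewer.camera_info(name); K=i["intrinsics"]
    if name=="wrist":
        o=o or telemetry.get_obs()
        T=np.eye(4); T[:3,:3]=R.from_quat(o["tool_rot"]).as_matrix(); T[:3,3]=o["position"]
        W=np.linalg.inv(T@i["hand_eye"]); return K,W[:3,:3],W[:3,3]
    return K,R.from_rotvec(i["rvec"]).as_matrix(),np.array(i["tvec"])
def ray(c,p):
    K,r,t=c; d=r.T@np.linalg.solve(K,[p[0],p[1],1.]); return -r.T@t,d
def atz(c,p,z):
    o,d=ray(c,p); return o+d*(z-o[2])/d[2]
def proj(c,X):
    K,r,t=c; x=K@(r@np.asarray(X,float)+t); return x[:2]/x[2]
def tri(*cp):
    A=np.zeros((3,3)); b=np.zeros(3)
    for c,p in cp:
        o,d=ray(c,p); d/=np.linalg.norm(d); M=np.eye(3)-np.outer(d,d); A+=M; b+=M@o
    return np.linalg.solve(A,b)
def tool(dw):  # world shift (m) -> tool axes mm
    return R.from_quat(telemetry.get_obs()["tool_rot"]).inv().apply(dw)*1000
def st():
    o=telemetry.get_obs(); t=R.from_quat(o["tool_rot"]).as_matrix()
    print("t%.2f"%o["time"],o["position"].round(4),"x-axis yaw %.2f"%np.degrees(np.arctan2(t[1,0],t[0,0])),"tilt",t[:,2].round(3),"w%.1f f%.1f"%(o["grip_width"]*1e3,o["grip_force"]),"F",o["ft_force"].round(1)); return o
E
python3 - <<'E'
from h import *
st()
z={"fixture":.04,"scraper":.03,"mat":0,"rest":.05,"stylus":.12,"pump":.01,"cap1":.01,"jack":.006,"slug1":.048}
for n,h in z.items():
    P={}
    for c in("scene","side"):
        r=[q for q in viewer.recognise(c,n) if q["p"]>.3]
        for q in r[:1 if n!="slug1" else 6]:
            b=q["bbox"]; m=(b[0]+b[2]/2,b[1]+b[3]/2); P.setdefault(c,m)
            print(n,c,round(q["p"],2),np.round(b),atz(cam(c),m,h)[:2].round(3))
    if len(P)==2 and n!="slug1": print("   tri",tri(*[(cam(c),P[c]) for c in P]).round(3))
E
```

```text
t0.15 [ 0.2304 -0.5804  0.2408] x-axis yaw 21.64 tilt [-0.     0.002 -1.   ] w87.1 f0.0 F [ 0.9 -0.2 -0.6]
fixture scene 0.81 [199. 202. 118.  95.] [0.632 0.022]
fixture side 0.89 [250. 182. 101.  79.] [ 0.594 -0.006]
   tri [0.604 0.007 0.016]
scraper scene 0.68 [388. 240.  53.  42.] [0.471 0.283]
scraper side 0.6 [231. 138.  14.  33.] [0.462 0.274]
   tri [0.463 0.282 0.023]
mat scene 0.58 [372. 246. 100.  66.] [0.477 0.306]
mat side 0.72 [217. 136.  44.  40.] [0.469 0.3  ]
   tri [ 0.469  0.305 -0.006]
rest scene 0.83 [170. 160.  48.  43.] [ 0.539 -0.262]
rest side 0.81 [268. 313.  42.  42.] [ 0.512 -0.304]
   tri [ 0.514 -0.294  0.027]
stylus scene 0.65 [186. 136.  12.  41.] [ 0.541 -0.255]
stylus side 0.86 [283. 304.   9.  29.] [ 0.508 -0.304]
   tri [ 0.51  -0.293  0.096]
pump scene 0.92 [282. 190.  74.  28.] [0.389 0.015]
pump side 0.82 [216. 210.  21.  53.] [ 0.404 -0.003]
   tri [0.397 0.009 0.006]
cap1 scene 0.54 [285. 224.   8.   8.] [0.51 0.01]
cap1 side 0.5 [363. 323.   8.  13.] [ 0.686 -0.305]
   tri [ 0.593 -0.144 -0.043]
slug1 scene 0.46 [295. 218.   7.  10.] [0.523 0.045]
slug1 scene 0.42 [286. 225.   9.   6.] [0.548 0.04 ]
slug1 side 0.56 [276. 206.   7.   7.] [0.547 0.033]
slug1 side 0.55 [276. 230.   9.   6.] [ 0.537 -0.041]
slug1 side 0.46 [261. 206.  14.  10.] [0.517 0.032]
```

View pics/wrist0.png

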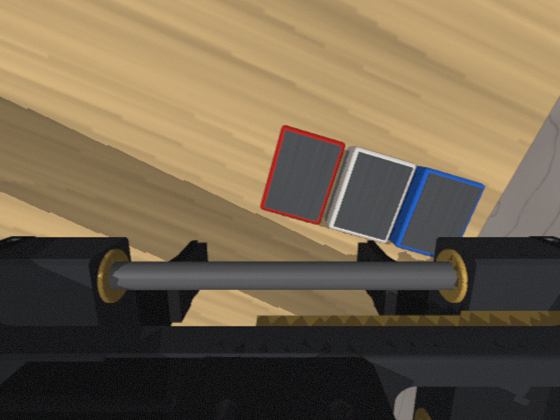

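```bash
python3 -m creep '[{"translation":[30,-20,-12],"roll":0,"gripper":87},{"translation":[65,-42,-30],"roll":0,"gripper":87},{"translation":[95,-60,-45],"roll":0,"gripper":87},{"translation":[125,-80,-55],"roll":0,"gripper":87},{"translation":[150,-96,-60],"roll":0,"gripper":87}]' && python3 -m creep '[{"translation":[35,-22,0],"roll":6,"gripper":87},{"translation":[70,-45,0],"roll":12,"gripper":87},{"translation":[105,-68,0],"roll":18,"gripper":87},{"translation":[140,-90,0],"roll":21.6,"gripper":87},{"translation":[152,-96,0],"roll":21.6,"gripper":87}]' && python3 -m creep '[{"translation":[0,0,0],"roll":0,"gripper":87},{"translation":[0,0,0],"roll":0,"gripper":87}]'
python3 - <<'E'
from h import *
o=st(); print(o["q"].round(2)); cv2.imwrite("pics/w1.png",viewer.camera("wrist"))
for n in("stylus","rest"):print([(round(q["p"],2),np.round(q["bbox"])) for q in viewer.recognise("wrist",n)][:2])
E
```

```text
time: 1.47
position: [0.336, -0.4348, 0.3033]
tool_rot: [0.982, 0.188, 0.001, 0.001]
ft_force: [1.4, 0.5, 0.5]
grip_width: 0.0868
grip_force: 0.0
time: 1.88
position: [0.4424, -0.2861, 0.3018]
tool_rot: [1.0, 0.001, 0.001, -0.001]
ft_force: [0.6, -0.5, -0.1]
grip_width: 0.0872
grip_force: 0.0
time: 2.05
position: [0.4408, -0.2905, 0.3017]
tool_rot: [1.0, 0.002, -0.0, 0.0]
ft_force: [0.2, -0.1, -0.4]
grip_width: 0.0871
grip_force: 0.0
t2.05 [ 0.4408 -0.2905  0.3017] x-axis yaw 0.20 tilt [-0.    -0.001 -1.   ] w87.1 f0.0 F [ 0.2 -0.1 -0.4]
[-0.79  0.33  1.6  -0.    1.22  0.77]
[(0.97, array([271., 125.,  25.,  27.])), (0.69, array([  1.,   2., 140., 160.]))]
[(0.95, array([256.,  98.,  61.,  70.]))]
```

View pics/w1.png

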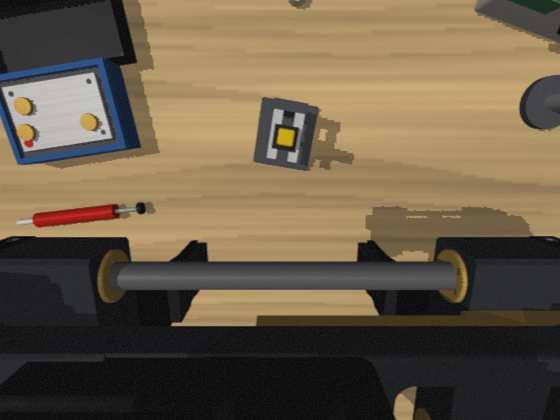

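The wrist view shows the stylus top at (286,137), with the rest rotated a few degrees clockwise. The fixture is at upper left with three slugs at (24,105), (25,132) and (89,121), the red dot at (29,143) and the pump at (80,215).

```bash
python3 -m creep '[{"translation":[8,-35,0],"roll":0,"gripper":87},{"translation":[12,-70,0],"roll":0,"gripper":87},{"translation":[15,-105,0],"roll":0,"gripper":87},{"translation":[17,-140,0],"roll":0,"gripper":87},{"translation":[17,-140,0],"roll":0,"gripper":87}]' >/dev/null&& python3 -m creep '[{"translation":[8,-35,0],"roll":0,"gripper":87},{"translation":[12,-70,0],"roll":0,"gripper":87},{"translation":[15,-105,0],"roll":0,"gripper":87},{"translation":[17,-140,0],"roll":0,"gripper":87},{"translation":[17,-150,0],"roll":0,"gripper":87}]' >/dev/null&& python3 -m creep '[{"translation":[0,0,0],"roll":0,"gripper":87},{"translation":[0,0,0],"roll":0,"gripper":87},{"translation":[0,0,0],"roll":0,"gripper":87}]'
python3 - <<'E'
from h import *
import pickle
o=st(); im=viewer.camera("wrist");cv2.imwrite("pics/w2.png",cv2.resize(im[:240,130:430],None,fx=2.6,fy=2.5)); cv2.imwrite("pics/w2full.png",im); pickle.dump(o,open("w2.pkl","wb"))
print([(round(q["p"],2),np.round(q["bbox"])) for q in viewer.recognise("wrist","slug1")])
print([(round(q["p"],2),np.round(q["bbox"])) for q in viewer.recognise("wrist","fixture")][:1])
E
```

```text
time: 3.28
position: [0.4746, -0.0028, 0.3016]
tool_rot: [1.0, -0.001, 0.0, 0.0]
ft_force: [-1.0, -0.6, 0.8]
grip_width: 0.0866
grip_force: 0.0
t3.28 [ 0.4746 -0.0028  0.3016] x-axis yaw -0.06 tilt [ 0.    -0.001 -1.   ] w86.6 f0.0 F [-1.  -0.6  0.8]
[(0.69, array([245., 126.,  14.,  15.])), (0.67, array([241., 154.,  14.,  16.])), (0.66, array([304., 142.,  17.,  18.]))]
[(0.95, array([184.,   6., 166., 184.]))]
```

View pics/w2.png

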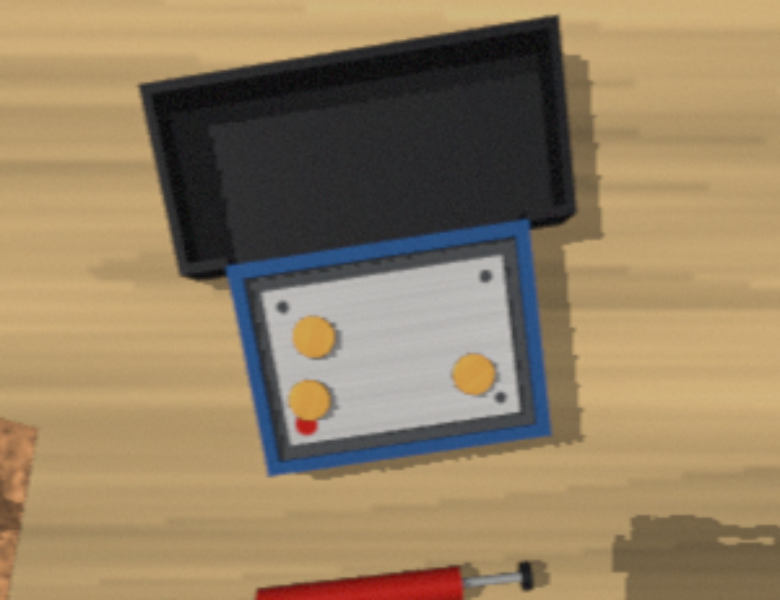

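The crop shows three slugs at (314,337), (309,400) and (474,373), with the red dot at (307,425) partly covered. The blue rim corners are at (229,268), (527,220), (551,436) and (268,474), and the trough is above.

```bash
cat >> h.py <<'E'
def warp(im,c,z,cx,cy,half=.14,s=4000):
    # world plane z -> image; px u=(cy+half-y)*s, v=(cx+half-x)*s
    W=np.float32([[cx+a*half,cy+b*half,z] for a,b in((1,1),(1,-1),(-1,-1),(-1,1))])
    n=2*half*s; src=np.float32([proj(c,w) for w in W]); dst=np.float32([[0,0],[n,0],[n,n],[0,n]])
    return cv2.warpPerspective(im,cv2.getPerspectiveTransform(src,dst),(int(n),int(n)),flags=cv2.INTER_CUBIC)
def fix(im,c,cx=.545,cy=0,half=.14,s=4000):
    w=warp(im,c,.042,cx,cy,half,s); h=cv2.cvtColor(w,cv2.COLOR_BGR2HSV)
    blue=cv2.inRange(h,(95,120,60),(125,255,255))
    cov=cv2.inRange(h,(0,0,125),(180,60,255))|cv2.inRange(h,(0,150,110),(40,255,255))
    k=max(cv2.findContours(blue,0,2)[0],key=cv2.contourArea); f=np.zeros_like(blue); cv2.drawContours(f,[k],-1,255,-1)
    f2=cv2.erode(f,np.ones((45,45))); cov&=f2; cov=cv2.morphologyEx(cov,cv2.MORPH_OPEN,np.ones((9,9)))
    out=[]
    for m in(f,cov):
        kk=np.vstack([q for q in cv2.findContours(m,0,2)[0]]); r=cv2.minAreaRect(kk); (u,v),(a,b),g=r
        e=cv2.boxPoints(r); d=[e[1]-e[0],e[2]-e[1]]; d=max(d,key=np.linalg.norm); wd=np.array([-d[1],-d[0]]); 
        if wd[1]<0: wd=-wd
        out.append((cx+half-v/s,cy+half-u/s,np.degrees(np.arctan2(-wd[0],wd[1])),sorted((a/s*1e3,b/s*1e3))))
    return out
E
python3 - <<'E'
from h import *
import pickle
o1=dict(position=[.4408,-.2905,.3017],tool_rot=[1,.002,0,0])
o2=pickle.load(open("w2.pkl","rb"))
for o,n in((o1,"w1"),(o2,"w2full")):
    for r in fix(cv2.imread(f"pics/{n}.png"),cam("wrist",o)): print(n,r)
im=cv2.imread("pics/side0.png")
for r in fix(im,cam("side")): print("side",r)
for r in fix(cv2.imread("pics/scene0.png"),cam("scene")): print("scene",r)
c=cam("wrist",o2)
for b in((245,126,14,15),(241,154,14,16),(304,142,17,18)): print(atz(c,(b[0]+b[2]/2,b[1]+b[3]/2),.047).round(4))
E
```

```text
Traceback (most recent call last):
  File "h.py", line 40, in fix
    kk=np.vstack([q for q in cv2.findContours(m,0,2)[0]]); r=cv2.minAreaRect(kk); (u,v),(a,b),g=r
ValueError: need at least one array to concatenate
```

Run:
```python
from h import *
import pickle
o1=dict(position=[.4408,-.2905,.3017],tool_rot=[1,.002,0,0])
o2=pickle.load(open("w2.pkl","rb"))
ims=[]
for o,n in((o1,"w1"),(o2,"w2full")):
    w=warp(cv2.imread(f"pics/{n}.png"),cam("wrist",o),.042,.545,0); ims.append(w[::3,::3])
w=warp(cv2.imread("pics/side0.png"),cam("side"),.042,.545,0); 
cv2.imwrite("pics/warp.png",np.hstack(ims))
h=cv2.cvtColor(ims[1],cv2.COLOR_BGR2HSV)
print([h[v,u] for u,v in((187,187),(187,165),(187,120))])
```

```text
[array([ 15,   5, 189], dtype=uint8), array([ 10,   4, 183], dtype=uint8), array([107, 172, 139], dtype=uint8)]
```

View pics/warp.png

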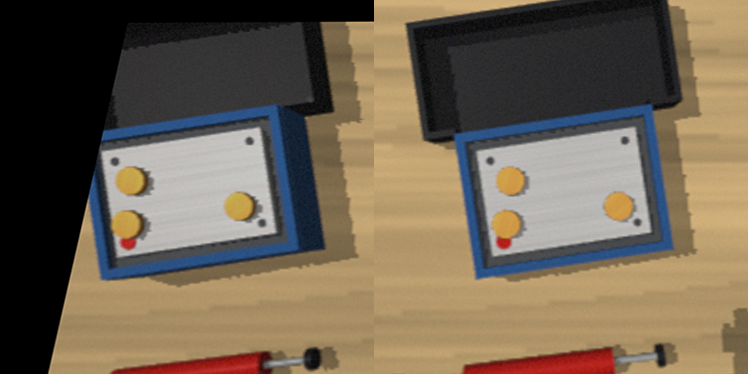

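```bash
python3 - <<'E'
s=open('h.py').read()
a=s.index("    k=max("); b=s.index("    out=[]")
s=s[:a]+'''    cov=cv2.morphologyEx(cov,cv2.MORPH_OPEN,np.ones((9,9))); n,L=cv2.connectedComponents(cov); cov=np.uint8(L==L[int(half*s),int(half*s)])*255
    blue=cv2.morphologyEx(blue,cv2.MORPH_OPEN,np.ones((9,9)))
'''+s[b:]
s=s.replace("for m in(f,cov)","for m in(blue,cov)")
open('h.py','w').write(s)
E
cat > fx.py <<'E'
from h import *
import pickle
o1=dict(position=[.4408,-.2905,.3017],tool_rot=[1,.002,0,0])
o2=pickle.load(open("w2.pkl","rb"))
for n,c in(("w1",cam("wrist",o1)),("w2full",cam("wrist",o2)),("side0",cam("side")),("scene0",cam("scene"))):
    for r in fix(cv2.imread(f"pics/{n}.png"),c): print(n,np.round(r[:3],4),np.round(r[3],1))
c=cam("wrist",o2)
for b in((245,126,14,15),(241,154,14,16),(304,142,17,18)): print(atz(c,(b[0]+b[2]/2,b[1]+b[3]/2),.047).round(4))
E
python3 fx.py
```

```text
w1 [ 5.4090e-01 -2.7000e-03  8.5172e+00] [112.1 151.3]
w1 [ 5.4120e-01 -1.2000e-03  8.7337e+00] [ 80.8 121.4]
w2full [ 5.4210e-01 -1.9000e-03  8.5651e+00] [110.5 151.6]
w2full [ 5.4150e-01 -2.0000e-03  8.6525e+00] [ 80.7 121.1]
side0 [ 0.5426 -0.0126  8.4318] [114.5 176.9]
side0 [ 5.4180e-01 -7.0000e-04  8.5383e+00] [ 81.7 121.9]
scene0 [0.5447 0.01   8.387 ] [110.4 161.9]
scene0 [ 5.4190e-01 -2.0000e-04  8.8008e+00] [ 79.1 118.8]
[0.5507 0.0351 0.047 ]
[0.5143 0.0413 0.047 ]
[ 0.5286 -0.0437  0.047 ]
```

```bash
python3 -m creep '[{"translation":[0,-40,0],"roll":-7,"gripper":87},{"translation":[-5,-80,0],"roll":-14,"gripper":87},{"translation":[-10,-120,0],"roll":-21,"gripper":87},{"translation":[-10,-160,0],"roll":-28,"gripper":87},{"translation":[-10,-200,0],"roll":-35,"gripper":87}]' >/dev/null&& python3 -m creep '[{"translation":[0,0,0],"roll":-7,"gripper":87},{"translation":[0,0,0],"roll":-14,"gripper":87},{"translation":[0,0,0],"roll":-21,"gripper":87},{"translation":[0,0,0],"roll":-28,"gripper":87},{"translation":[0,0,0],"roll":-35,"gripper":87}]' >/dev/null&& python3 -m creep '[{"translation":[0,0,0],"roll":-7,"gripper":87},{"translation":[0,0,0],"roll":-14,"gripper":87},{"translation":[0,0,0],"roll":-21,"gripper":87},{"translation":[0,0,0],"roll":-28,"gripper":87},{"translation":[0,0,0],"roll":-28,"gripper":87}]'; python3 -m creep '[{"translation":[0,0,0],"roll":0,"gripper":87}]' >/dev/null
python3 - <<'E'
from h import *
import pickle
o=st(); im=viewer.camera("wrist");cv2.imwrite("pics/w3.png",im); pickle.dump(o,open("w3.pkl","wb"))
for n in("scraper","mat"): print(n,[(round(q["p"],2),np.round(q["bbox"])) for q in viewer.recognise("wrist",n)][:2])
E
```

```text
time: 4.68
position: [0.4645, 0.198, 0.3015]
tool_rot: [0.656, 0.755, -0.0, 0.0]
ft_force: [0.3, 0.2, 0.8]
grip_width: 0.0867
grip_force: 0.0
t4.77 [0.4645 0.1982 0.3015] x-axis yaw 97.79 tilt [-0. -0. -1.] w86.9 f0.0 F [0.5 0.8 0.3]
scraper [(0.81, array([266.,  93.,  41.,  71.])), (0.57, array([279., 258., 131.,  60.]))]
mat [(0.9, array([230.,  44., 123., 144.]))]
```

View pics/w3.png

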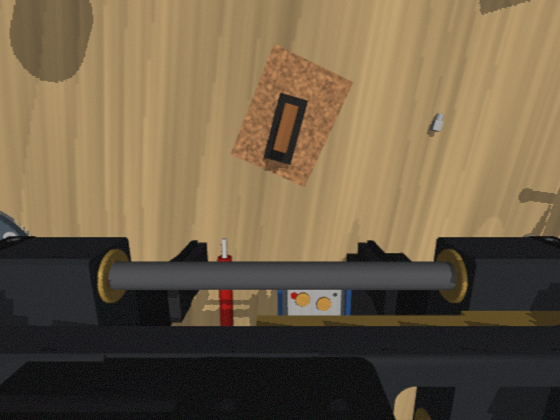

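The view shows the mat centred near (292,116) and turned, with the foot's dark outline around (286,128) and the rib top at (286,128). The jack is at (437,122) and the pump at (225,280).

```bash
cat >> h.py <<'E'
def wr(r,cx,cy,half,s):
    (u,v),(a,b),g=r; e=cv2.boxPoints(r); d=max([e[1]-e[0],e[2]-e[1]],key=np.linalg.norm); wd=np.array([-d[1],-d[0]])
    if wd[1]<0: wd=-wd
    return np.round([cx+half-v/s,cy+half-u/s,np.degrees(np.arctan2(-wd[0],wd[1])),min(a,b)/s*1e3,max(a,b)/s*1e3],4)
def scraper(im,c,cx=.465,cy=.285,half=.13,s=4000):
    for n,z in(("mat",0.),("foot",.014),("rib",.052),("rib40",.040)):
        w=warp(im,c,z,cx,cy,half,s); w=cv2.medianBlur(w,5); h=cv2.cvtColor(w,cv2.COLOR_BGR2HSV)
        K=np.ones((7,7)); dark=cv2.morphologyEx(cv2.inRange(h,(0,0,0),(180,255,45)),cv2.MORPH_OPEN,K)
        k=min([q for q in cv2.findContours(dark,0,2)[0] if cv2.contourArea(q)>1500*s*s/1e6],key=lambda q:np.linalg.norm(q.mean((0,1))-half*s))
        f=np.zeros_like(dark); cv2.drawContours(f,[cv2.convexHull(k)],-1,255,-1)
        if n=="mat":
            m=cv2.inRange(h,(5,110,30),(16,255,175))|f; m=cv2.morphologyEx(m,cv2.MORPH_OPEN,np.ones((25,25))); k=max(cv2.findContours(m,0,2)[0],key=cv2.contourArea)
        elif n=="foot": k=cv2.convexHull(k)
        else:
            m=cv2.morphologyEx(cv2.erode(f,K)&~dark,cv2.MORPH_OPEN,np.ones((15,15))); k=max(cv2.findContours(m,0,2)[0],key=cv2.contourArea)
        print(n,wr(cv2.minAreaRect(k),cx,cy,half,s))
E
python3 - <<'E'
from h import *
import pickle
scraper(cv2.imread("pics/w3.png"),cam("wrist",pickle.load(open("w3.pkl","rb"))))
E
```

```text
mat [  0.4631   0.2947 -15.9454 121.8388 161.536 ]
foot [ 0.4579  0.279  -7.5946 37.8649 88.5001]
rib [ 0.4584  0.2796 -7.2597 19.9423 61.3276]
rib40 [ 0.4584  0.2801 -7.3344 20.6072 63.1548]
```

```bash
python3 -m creep '[{"translation":[0,0,35],"roll":7,"gripper":87},{"translation":[0,0,70],"roll":14,"gripper":87},{"translation":[0,0,100],"roll":15,"gripper":87},{"translation":[0,0,100],"roll":15,"gripper":87}]' >/dev/null;python3 -m creep '[{"translation":[0,0,0],"roll":0,"gripper":87}]' >/dev/null
python3 - <<'E'
from h import *
import pickle
o=st(); im=viewer.camera("wrist");cv2.imwrite("pics/w4.png",im); pickle.dump(o,open("w4.pkl","wb"))
scraper(im,cam("wrist",o))
print(tool(np.array([.4583,.2797,.1])-o["position"]))
E
```

```text
t5.33 [0.4633 0.1988 0.2007] x-axis yaw 83.04 tilt [-0.004 -0.001 -1.   ] w87.0 f0.0 F [ 0.  -0.1  0.1]
mat [  0.4628   0.2949 -15.8941 121.5449 161.5365]
foot [ 0.4582  0.2792 -7.125  38.4508 88.6228]
rib [ 0.4586  0.2796 -7.7034 19.8159 60.6577]
rib40 [ 0.4581  0.2801 -7.7266 20.7919 63.1712]
[ 79.7201907  -14.78553664 100.66287295]
```

```bash
python3 -m creep '[{"translation":[30,-5,20],"roll":0,"gripper":60},{"translation":[60,-10,40],"roll":0,"gripper":60},{"translation":[79.8,-14.8,70],"roll":0,"gripper":60},{"translation":[79.8,-14.8,100],"roll":0,"gripper":60},{"translation":[79.8,-14.8,100],"roll":0,"gripper":60}]' >/dev/null;python3 -m creep '[{"translation":[0,0,0],"roll":0,"gripper":60},{"translation":[0,0,30],"roll":0,"gripper":60},{"translation":[0,0,55],"roll":0,"gripper":60},{"translation":[0,0,63],"roll":0,"gripper":60},{"translation":[0,0,63],"roll":0,"gripper":60}]'
python3 - <<'E'
from h import *
o=st()
E
```

```text
time: 6.22
position: [0.4598, 0.2796, 0.0392]
tool_rot: [0.749, 0.663, 0.0, 0.0]
ft_force: [0.1, -0.5, 1.2]
grip_width: 0.06
grip_force: 0.0
t6.22 [0.4598 0.2796 0.0392] x-axis yaw 82.99 tilt [ 0.  0. -1.] w60.0 f0.0 F [ 0.1 -0.5  1.2]
```

```bash
python3 -m creep '[{"translation":[0,-1,1.5],"roll":0,"gripper":30},{"translation":[0,-1,1.5],"roll":0,"gripper":10},{"translation":[0,-1,1.5],"roll":0,"gripper":10},{"translation":[0,-1,1.5],"roll":0,"gripper":10},{"translation":[0,-1,1.5],"roll":0,"gripper":10}]' 40;python3 -m creep '[{"translation":[0,0,0],"roll":0,"gripper":10},{"translation":[0,0,0],"roll":0,"gripper":10},{"translation":[0,0,0],"roll":0,"gripper":10},{"translation":[0,0,-5],"roll":0,"gripper":10},{"translation":[0,0,-20],"roll":0,"gripper":10}]'
python3 - <<'E'
from h import *
o=st()
E
```

```text
time: 6.63
position: [0.4586, 0.2803, 0.038]
tool_rot: [0.749, 0.663, 0.001, 0.0]
ft_force: [-0.0, 0.1, 0.2]
grip_width: 0.0343
grip_force: 0.0
time: 7.05
position: [0.4562, 0.2794, 0.0554]
tool_rot: [0.749, 0.663, -0.003, -0.001]
ft_force: [-0.2, 0.6, -2.9]
grip_width: 0.018
grip_force: 40.0
t7.05 [0.4562 0.2794 0.0554] x-axis yaw 83.05 tilt [-0.005 -0.002 -1.   ] w18.0 f40.0 F [-0.2  0.6 -2.9]
```

```bash
python3 -m creep '[{"translation":[0,0,-30],"roll":0,"gripper":10},{"translation":[0,0,-60],"roll":0,"gripper":10},{"translation":[-35,7,-70],"roll":0,"gripper":10},{"translation":[-70,14,-70],"roll":0,"gripper":10},{"translation":[-105,21,-70],"roll":0,"gripper":10}]' >/dev/null;python3 -m creep '[{"translation":[-35,7,0],"roll":-5,"gripper":10},{"translation":[-70,14,0],"roll":-10,"gripper":10},{"translation":[-105,21,0],"roll":-15.6,"gripper":10},{"translation":[-135,26,0],"roll":-15.6,"gripper":10},{"translation":[-146,28,0],"roll":-15.6,"gripper":10}]'>/dev/null;python3 -m creep '[{"translation":[0,0,0],"roll":0,"gripper":10},{"translation":[0,0,0],"roll":0,"gripper":10}]'>/dev/null
python3 - <<'E'
from h import *
o=st(); print(tool(np.array([.4770,.0244,.082])-o["position"]))
im=viewer.camera("side"); cv2.imwrite("pics/s5.png",im)
E
```

```text
t8.05 [0.4758 0.0249 0.1269] x-axis yaw 98.52 tilt [-0.001  0.001 -1.   ] w17.3 f40.0 F [-0.5  0.  -2.1]
[-0.72347233  1.15858471 44.87872786]
```

```bash
python3 -m creep '[{"translation":[-0.7,1,20],"roll":-0.1,"gripper":10},{"translation":[-0.7,1,35],"roll":-0.1,"gripper":10},{"translation":[-0.7,1,44],"roll":-0.1,"gripper":10},{"translation":[-0.7,1,44],"roll":-0.1,"gripper":10},{"translation":[-0.7,1,44],"roll":-0.1,"gripper":10}]'
python3 - <<'E'
from h import *
o=st(); im=viewer.camera("side"); cv2.imwrite("pics/s5.png",cv2.resize(im[160:290,200:380],None,fx=4,fy=4,interpolation=cv2.INTER_CUBIC))
E
```

```text
time: 8.52
position: [0.4768, 0.0256, 0.0827]
tool_rot: [0.65, 0.76, -0.0, -0.001]
ft_force: [0.9, 0.7, -2.4]
grip_width: 0.0177
grip_force: 40.0
t8.52 [0.4768 0.0256 0.0827] x-axis yaw 98.84 tilt [-0.002  0.    -1.   ] w17.7 f40.0 F [ 0.9  0.7 -2.4]
```

View pics/s5.png

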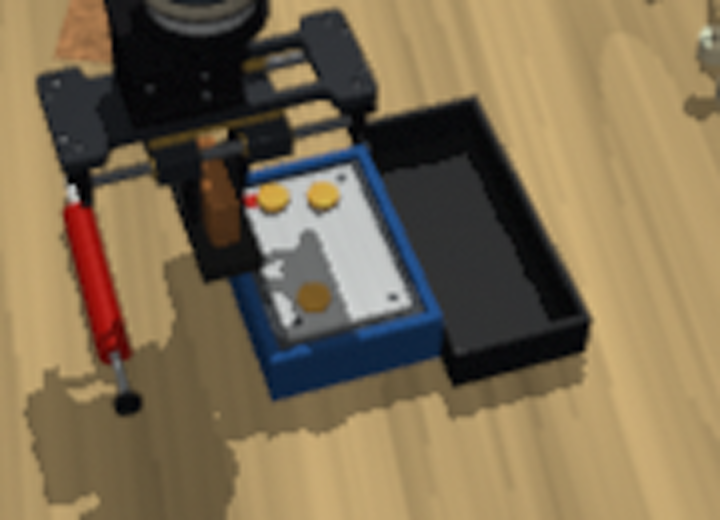

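The crop shows the block upright at (215,220) behind the slugs at (272,197), (322,195) and (313,297), clear of the pump at (95,290).

```bash
python3 -m creep '[{"translation":[0,6,1.5],"roll":0,"gripper":10},{"translation":[0,18,1.5],"roll":0,"gripper":10},{"translation":[0,30,1.5],"roll":0,"gripper":10},{"translation":[0,42,1.5],"roll":0,"gripper":10},{"translation":[0,55,1.5],"roll":0,"gripper":10}]' ;python3 -m creep '[{"translation":[0,12,0],"roll":0,"gripper":10},{"translation":[0,24,0],"roll":0,"gripper":10},{"translation":[0,36,0],"roll":0,"gripper":10},{"translation":[0,48,0],"roll":0,"gripper":10},{"translation":[0,57,0],"roll":0,"gripper":10}]';python3 -m creep '[{"translation":[0,0,0],"roll":0,"gripper":10},{"translation":[0,0,0],"roll":0,"gripper":10},{"translation":[0,0,0],"roll":0,"gripper":10}]'>/dev/null
python3 - <<'E'
from h import *
o=st(); im=viewer.camera("side"); cv2.imwrite("pics/s6.png",cv2.resize(im[160:290,200:380],None,fx=4,fy=4,interpolation=cv2.INTER_CUBIC))
print(np.degrees(o["q"]).round(1))
E
```

```text
time: 8.98
position: [0.5328, 0.0331, 0.0823]
tool_rot: [0.651, 0.759, 0.0, 0.001]
ft_force: [-0.3, -0.3, -3.2]
grip_width: 0.0174
grip_force: 40.0
time: 9.4
position: [0.5901, 0.0418, 0.0824]
tool_rot: [0.651, 0.759, 0.001, 0.001]
ft_force: [0.6, 0.5, -3.2]
grip_width: 0.0175
grip_force: 40.0
t9.65 [0.587  0.0417 0.0815] x-axis yaw 98.75 tilt [-0.002  0.    -1.   ] w18.1 f40.0 F [-0.2 -0.6 -3.2]
[ -6.8  40.1  94.4  -0.   45.6 -15.6]
```

View pics/s6.png

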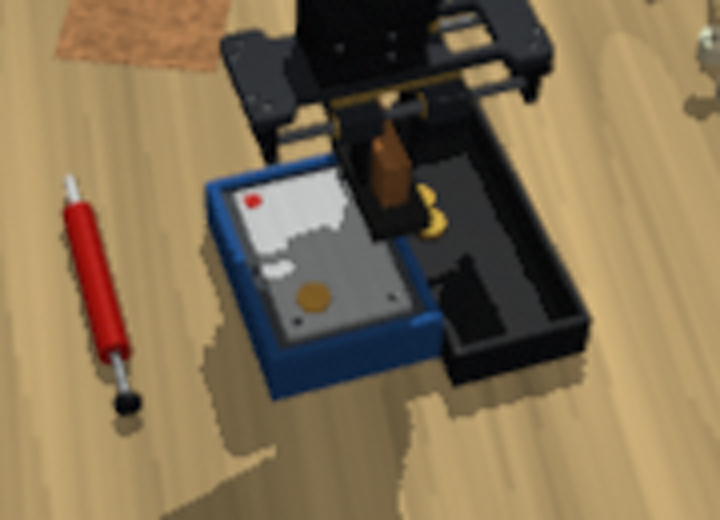

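The crop shows two slugs at (428,195) and (432,220) lying in the trough. The third is still on the cover at (313,297).

```bash
python3 -m creep '[{"translation":[0,0,-30],"roll":0,"gripper":10},{"translation":[-10,-30,-40],"roll":0,"gripper":10},{"translation":[-30,-60,-40],"roll":0,"gripper":10},{"translation":[-50,-90,-40],"roll":0,"gripper":10},{"translation":[-72,-113,-40],"roll":0,"gripper":10}]' >/dev/null;python3 -m creep '[{"translation":[0,0,0],"roll":0,"gripper":10},{"translation":[0,0,20],"roll":0,"gripper":10},{"translation":[0,0,40],"roll":0,"gripper":10},{"translation":[0,0,40],"roll":0,"gripper":10},{"translation":[0,0,40],"roll":0,"gripper":10}]';python3 -m creep '[{"translation":[0,12,0],"roll":0,"gripper":10},{"translation":[0,24,0],"roll":0,"gripper":10},{"translation":[0,36,0],"roll":0,"gripper":10},{"translation":[0,48,0],"roll":0,"gripper":10},{"translation":[0,57,0],"roll":0,"gripper":10}]' ;python3 -m creep '[{"translation":[0,12,0],"roll":0,"gripper":10},{"translation":[0,24,0],"roll":0,"gripper":10},{"translation":[0,36,0],"roll":0,"gripper":10},{"translation":[0,48,0],"roll":0,"gripper":10},{"translation":[0,57,0],"roll":0,"gripper":10}]';python3 -m creep '[{"translation":[0,0,0],"roll":0,"gripper":10},{"translation":[0,0,0],"roll":0,"gripper":10},{"translation":[0,0,-20],"roll":0,"gripper":10},{"translation":[0,0,-45],"roll":0,"gripper":10}]'>/dev/null
python3 - <<'E'
from h import *
o=st(); im=viewer.camera("side"); cv2.imwrite("pics/s7.png",cv2.resize(im[160:290,200:380],None,fx=4,fy=4,interpolation=cv2.INTER_CUBIC))
print([(round(q["p"],2),np.round(q["bbox"]),atz(cam("side"),(q["bbox"][0]+q["bbox"][2]/2,q["bbox"][1]+q["bbox"][3]/2),.01).round(3)) for q in viewer.recognise("side","slug1")])
E
```

```text
time: 10.53
position: [0.4865, -0.0466, 0.0812]
tool_rot: [0.651, 0.759, -0.0, -0.001]
ft_force: [0.0, -0.0, -2.3]
grip_width: 0.0176
grip_force: 40.0
time: 10.95
position: [0.545, -0.0378, 0.0827]
tool_rot: [0.651, 0.759, 0.0, 0.001]
ft_force: [-0.8, -0.4, -3.4]
grip_width: 0.0178
grip_force: 40.0
time: 11.37
position: [0.601, -0.0291, 0.0823]
tool_rot: [0.651, 0.759, 0.0, 0.0]
ft_force: [0.5, 0.2, -3.8]
grip_width: 0.0176
grip_force: 40.0
t11.70 [ 0.5964 -0.0289  0.1246] x-axis yaw 98.74 tilt [-0.009  0.002 -1.   ] w17.9 f40.0 F [ 0.  -1.  -3.8]
[(0.4, array([313., 230.,  10.,   3.]), array([ 0.638, -0.025,  0.01 ]))]
```

View pics/s7.png

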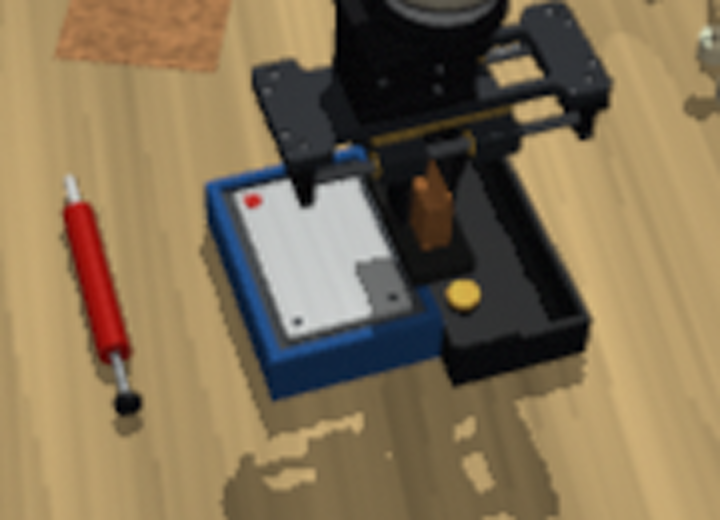

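The top is clear and the third slug is in the trough at (463,294). Next I'll put the block back on the mat.

```bash
python3 -m creep '[{"translation":[36,-9,0],"roll":0,"gripper":10},{"translation":[72,-18,0],"roll":0,"gripper":10},{"translation":[108,-27,0],"roll":0,"gripper":10},{"translation":[144,-36,0],"roll":0,"gripper":10},{"translation":[180,-45,0],"roll":0,"gripper":10}]' >/dev/null;python3 -m creep '[{"translation":[36,-9,0],"roll":0,"gripper":10},{"translation":[72,-18,0],"roll":0,"gripper":10},{"translation":[108,-27,0],"roll":0,"gripper":10},{"translation":[140,-34,0],"roll":0,"gripper":10},{"translation":[160,-38,0],"roll":0,"gripper":10}]' >/dev/null;python3 -m creep '[{"translation":[0,0,0],"roll":0,"gripper":10},{"translation":[0,0,30],"roll":0,"gripper":10},{"translation":[0,0,60],"roll":0,"gripper":10},{"translation":[0,0,75],"roll":0,"gripper":10},{"translation":[0,0,80],"roll":0,"gripper":10}]';python3 -m creep '[{"translation":[0,0,0],"roll":0,"gripper":10},{"translation":[0,0,0],"roll":0,"gripper":10}]'>/dev/null
python3 - <<'E'
from h import *
o=st(); print(tool(np.array([.463,.295,.0385])-o["position"]))
E
```

```text
time: 13.05
position: [0.4637, 0.2922, 0.0433]
tool_rot: [0.651, 0.759, -0.003, -0.002]
ft_force: [-0.5, 0.0, -3.4]
grip_width: 0.0177
grip_force: 40.0
t13.22 [0.4665 0.2934 0.0466] x-axis yaw 98.71 tilt [-0. -0. -1.] w17.8 f40.0 F [ 0.3  0.1 -3.2]
[ 2.07650712 -3.22848356  8.06671777]
```

```bash
python3 -m creep '[{"translation":[2,-3,3],"roll":0,"gripper":10},{"translation":[2,-3,6],"roll":0,"gripper":10},{"translation":[2,-3,8],"roll":0,"gripper":10},{"translation":[2,-3,8],"roll":0,"gripper":10},{"translation":[2,-3,8.5],"roll":0,"gripper":10}]'; python3 -m creep '[{"translation":[0,0,0.5],"roll":0,"gripper":10},{"translation":[0,0,0.5],"roll":0,"gripper":10}]'
```

```text
time: 13.63
position: [0.4632, 0.2956, 0.0384]
tool_rot: [0.651, 0.759, 0.0, 0.0]
ft_force: [-0.6, -0.1, -3.3]
grip_width: 0.0178
grip_force: 40.0
time: 13.8
position: [0.4631, 0.2955, 0.0377]
tool_rot: [0.651, 0.759, 0.0, 0.0]
ft_force: [0.4, -0.8, -4.1]
grip_width: 0.0176
grip_force: 40.0
```

```bash
python3 -m creep '[{"translation":[0,0,0.6],"roll":0,"gripper":10},{"translation":[0,0,0.6],"roll":0,"gripper":10}]';python3 -m creep '[{"translation":[0,0,0.6],"roll":0,"gripper":10},{"translation":[0,0,0.6],"roll":0,"gripper":10}]'
```

```text
time: 13.97
position: [0.4632, 0.2955, 0.0372]
tool_rot: [0.651, 0.759, 0.0, 0.0]
ft_force: [-0.1, 0.3, -1.6]
grip_width: 0.0177
grip_force: 40.0
time: 14.13
position: [0.4632, 0.2955, 0.0372]
tool_rot: [0.651, 0.759, 0.0, 0.0]
ft_force: [-1.9, 0.1, 5.0]
grip_width: 0.0175
grip_force: 40.0
```

```bash
python3 -m creep '[{"translation":[0,0,-0.5],"roll":0,"gripper":50},{"translation":[0,0,-0.5],"roll":0,"gripper":50},{"translation":[0,0,-0.5],"roll":0,"gripper":50},{"translation":[0,0,-0.5],"roll":0,"gripper":50},{"translation":[0,0,-20],"roll":0,"gripper":50}]' 40;python3 -m creep '[{"translation":[0,0,-40],"roll":0,"gripper":50},{"translation":[0,0,-80],"roll":0,"gripper":50},{"translation":[0,0,-120],"roll":0,"gripper":50},{"translation":[0,0,-160],"roll":0,"gripper":50},{"translation":[0,0,-200],"roll":0,"gripper":50}]' ; python3 -m creep '[{"translation":[0,0,-40],"roll":0,"gripper":50},{"translation":[0,0,-40],"roll":0,"gripper":50}]'
python3 - <<'E'
from h import *
im=viewer.camera("side"); b=viewer.recognise("side","scraper")[0]; print(b)
c=cam("side"); P=np.array([.4632,.2955,.026]); print(proj(c,P))
E
```

```text
time: 14.55
position: [0.461, 0.2945, 0.0538]
tool_rot: [0.651, 0.759, -0.003, -0.002]
ft_force: [-0.4, 0.4, -0.2]
grip_width: 0.043
grip_force: 0.0
time: 14.97
position: [0.4625, 0.2953, 0.2582]
tool_rot: [0.651, 0.759, -0.0, -0.0]
ft_force: [0.1, -0.1, -0.6]
grip_width: 0.0501
grip_force: 0.0
time: 15.13
position: [0.4672, 0.2973, 0.305]
tool_rot: [0.651, 0.759, 0.008, 0.004]
ft_force: [0.9, -0.1, 0.7]
grip_width: 0.0501
grip_force: 0.0
{'bbox': [229.2, 137.0, 19.0, 28.8], 'p': 0.92}
[237.38529088 150.90278827]
```

Block placed in the middle of the mat. Now to the stylus.

```bash
python3 -m creep '[{"translation":[-38,-7,0],"roll":7,"gripper":87},{"translation":[-76,-14,0],"roll":14,"gripper":87},{"translation":[-114,-21,0],"roll":21,"gripper":87},{"translation":[-152,-28,0],"roll":28,"gripper":87},{"translation":[-189,-35,0],"roll":35,"gripper":87}]' >/dev/null;python3 -m creep '[{"translation":[-35,16,0],"roll":7,"gripper":87},{"translation":[-70,32,0],"roll":14,"gripper":87},{"translation":[-105,48,0],"roll":21,"gripper":87},{"translation":[-140,64,0],"roll":28,"gripper":87},{"translation":[-175,80,0],"roll":35,"gripper":87}]' >/dev/null;python3 -m creep '[{"translation":[-20,33,0],"roll":7,"gripper":87},{"translation":[-39,66,0],"roll":14,"gripper":87},{"translation":[-58,99,0],"roll":21,"gripper":87},{"translation":[-78,132,0],"roll":28,"gripper":87},{"translation":[-97,165,0],"roll":35,"gripper":87}]' >/dev/null;python3 -m creep '[{"translation":[0,0,0],"roll":1.7,"gripper":87},{"translation":[0,0,0],"roll":1.7,"gripper":87},{"translation":[0,0,0],"roll":1.7,"gripper":87}]'
python3 - <<'E'
from h import *
import pickle
o=st(); im=viewer.camera("wrist");cv2.imwrite("pics/w8.png",cv2.resize(im[40:240,180:400],None,fx=3,fy=3,interpolation=cv2.INTER_CUBIC)); cv2.imwrite("pics/w8full.png",im); pickle.dump(o,open("w8.pkl","wb"))
for n in("stylus","rest"): print(n,[(round(q["p"],2),np.round(q["bbox"])) for q in viewer.recognise("wrist",n)][:2])
def yel(im,c,z):
    w=warp(im,c,z,.51,-.29,.08); h=cv2.cvtColor(w,cv2.COLOR_BGR2HSV); m=cv2.inRange(h,(20,150,150),(35,255,255)); k=max(cv2.findContours(m,0,2)[0],key=cv2.contourArea); r=cv2.minAreaRect(k); return wr(r,.51,-.29,.08,4000)
c1=cam("wrist",dict(position=[.4408,-.2905,.3017],tool_rot=[1,.002,0,0])); i1=cv2.imread("pics/w1.png"); c2=cam("wrist",o)
for z in(.139,.149,.159): print(z,yel(i1,c1,z),yel(im,c2,z))
E
```

```text
time: 16.73
position: [0.4446, -0.2794, 0.2941]
tool_rot: [0.998, -0.069, -0.002, -0.002]
ft_force: [0.8, 0.6, -0.3]
grip_width: 0.0869
grip_force: 0.0
t16.73 [ 0.4446 -0.2794  0.2941] x-axis yaw -7.94 tilt [-0.004  0.004 -1.   ] w86.9 f0.0 F [ 0.8  0.6 -0.3]
stylus [(0.8, array([276., 125.,  24.,  27.])), (0.32, array([  0.,   1., 145., 202.]))]
rest [(0.58, array([256.,  98.,  61.,  68.])), (0.17, array([68., 67., 19., 17.]))]
0.139 [ 0.5117 -0.2936 -9.1624 15.35   15.3659] [ 0.5114 -0.2942 80.7539 15.2412 15.4421]
0.149 [ 0.5116 -0.2935 -9.0903 14.8511 14.8906] [ 0.5114 -0.294  81.0274 14.7385 14.9074]
0.159 [ 0.5114 -0.2934 -8.7461 14.3124 14.4264] [ 0.5114 -0.2938 81.1582 14.2453 14.3881]
```

View pics/w8.png

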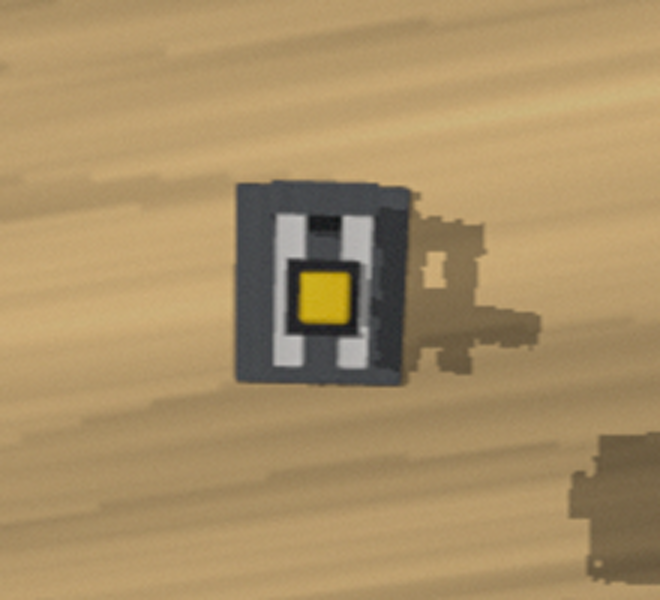

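The crop shows the yellow handle at (325,297), its collar, and the two tines either side of a slot along the tool's x with the post at the top. The tool is aligned with the rest to about 1°.

Run:
```python
from h import *
P=[]
for n in("side","scene"):
    im=cv2.imread(f"pics/{n}0.png"); h=cv2.cvtColor(im,cv2.COLOR_BGR2HSV); m=cv2.inRange(h,(20,150,100),(35,255,255)); c=cam(n); u,v=proj(c,(.5115,-.2938,.119)).round().astype(int)
    a=np.zeros_like(m); a[v-25:v+25,u-15:u+15]=m[v-25:v+25,u-15:u+15]; ys,xs=a.nonzero(); P.append((c,(xs.mean(),ys.mean()))); print(n,u,v,P[-1][1],len(xs))
print(tri(*P))
st(); print(tool(np.array([.5115,-.2939,.127])-telemetry.get_obs()["position"]))
```

```text
side 289 314 (np.float64(289.2686567164179), np.float64(307.1940298507463)) 67
scene 190 148 (np.float64(190.25862068965517), np.float64(147.94827586206895)) 116
[ 0.51524634 -0.28359483  0.1252067 ]
t16.88 [ 0.4454 -0.2786  0.2955] x-axis yaw -7.83 tilt [-0.002  0.002 -1.   ] w87.7 f0.0 F [ 0.7  0.6 -0.4]
[ 67.87070713   6.38409907 168.35943792]
```

```bash
python3 -m creep '[{"translation":[34,3,0],"roll":1.2,"gripper":60},{"translation":[67.9,6.4,10],"roll":1.2,"gripper":60},{"translation":[67.9,6.4,45],"roll":1.2,"gripper":60},{"translation":[67.9,6.4,80],"roll":1.2,"gripper":60},{"translation":[67.9,6.4,80],"roll":1.2,"gripper":60}]' >/dev/null;python3 -m creep '[{"translation":[0,0,0],"roll":0,"gripper":60},{"translation":[0,0,0],"roll":0,"gripper":60},{"translation":[0,0,0],"roll":0,"gripper":60}]'>/dev/null
python3 - <<'E'
from h import *
o=st(); print(tool(np.array([.5115,-.2939,.127])-o["position"]))
E
```

```text
t17.55 [ 0.5133 -0.2966  0.2189] x-axis yaw -9.12 tilt [ 0.004 -0.003 -1.   ] w60.1 f0.0 F [ 0.4 -0.9  0.4]
[-2.55802571 -2.6256311  91.8795635 ]
```

```bash
python3 -m creep '[{"translation":[-2,-2,30],"roll":0,"gripper":60},{"translation":[-2,-2,60],"roll":0,"gripper":60},{"translation":[-2,-2,80],"roll":0,"gripper":60},{"translation":[-2,-2,88],"roll":0,"gripper":60},{"translation":[-2,-2,88],"roll":0,"gripper":60}]' >/dev/null;python3 -m creep '[{"translation":[0,0,0],"roll":0,"gripper":60},{"translation":[0,0,0],"roll":0,"gripper":60},{"translation":[0,0,0],"roll":0,"gripper":60},{"translation":[0,0,0],"roll":0,"gripper":60},{"translation":[0,0,0],"roll":0,"gripper":60}]'>/dev/null
python3 - <<'E'
from h import *
o=st(); print(tool(np.array([.5115,-.2939,.127])-o["position"]))
E
```

```text
t18.38 [ 0.5109 -0.2941  0.1294] x-axis yaw -9.15 tilt [ 0.001 -0.001 -1.   ] w59.9 f0.0 F [-0.6 -0.5  0.2]
[ 0.50858932 -0.30424776  2.37726579]
```

```bash
python3 -m creep '[{"translation":[0.5,0,2.5],"roll":0,"gripper":30},{"translation":[0.5,0,2.5],"roll":0,"gripper":5},{"translation":[0.5,0,2.5],"roll":0,"gripper":5},{"translation":[0.5,0,2.5],"roll":0,"gripper":5},{"translation":[0.5,0,2.5],"roll":0,"gripper":5}]' 40;python3 -m creep '[{"translation":[0,0,0],"roll":0,"gripper":5},{"translation":[0,0,0],"roll":0,"gripper":5},{"translation":[0,0,0],"roll":0,"gripper":5},{"translation":[0,0,0],"roll":0,"gripper":5},{"translation":[0,0,0],"roll":0,"gripper":5}]'
python3 - <<'E'
from h import *
st()
E
```

```text
time: 18.8
position: [0.511, -0.2938, 0.1257]
tool_rot: [0.997, -0.08, -0.0, -0.0]
ft_force: [-0.0, 0.3, -1.3]
grip_width: 0.0347
grip_force: 0.0
time: 19.22
position: [0.511, -0.2938, 0.1258]
tool_rot: [0.997, -0.08, -0.0, -0.0]
ft_force: [-0.4, 0.5, -0.1]
grip_width: 0.0157
grip_force: 40.0
t19.22 [ 0.511  -0.2938  0.1258] x-axis yaw -9.16 tilt [-0.  0. -1.] w15.7 f40.0 F [-0.4  0.5 -0.1]
```

```bash
python3 -m creep '[{"translation":[0,0,-15],"roll":0,"gripper":5},{"translation":[0,0,-35],"roll":0,"gripper":5},{"translation":[0,0,-60],"roll":0,"gripper":5},{"translation":[0,0,-86],"roll":0,"gripper":5},{"translation":[0,0,-86],"roll":0,"gripper":5}]' >/dev/null;python3 -m creep '[{"translation":[-8,-34,0],"roll":0,"gripper":5},{"translation":[-16,-68,0],"roll":0,"gripper":5},{"translation":[-24,-103,0],"roll":0,"gripper":5},{"translation":[-32,-137,0],"roll":0,"gripper":5},{"translation":[-39,-171,0],"roll":0,"gripper":5}]'>/dev/null;python3 -m creep '[{"translation":[-8,-34,0],"roll":0,"gripper":5},{"translation":[-16,-68,10],"roll":0,"gripper":5},{"translation":[-24,-103,20],"roll":0,"gripper":5},{"translation":[-32,-137,30],"roll":0,"gripper":5},{"translation":[-39,-170,40],"roll":0,"gripper":5}]'>/dev/null;python3 -m creep '[{"translation":[0,0,0],"roll":0,"gripper":5},{"translation":[0,0,0],"roll":0,"gripper":5},{"translation":[0,0,0],"roll":0,"gripper":5},{"translation":[0,0,0],"roll":0,"gripper":5}]'
python3 - <<'E'
from h import *
import pickle
o=st(); im=viewer.camera("wrist");cv2.imwrite("pics/w9.png",cv2.resize(im[120:270,190:390],None,fx=4,fy=4,interpolation=cv2.INTER_CUBIC)); cv2.imwrite("pics/w9full.png",im); pickle.dump(o,open("w9.pkl","wb"))
c=cam("wrist",o); print("tip exp",proj(c,o["position"]-[0,0,.1108]),"seam_a",proj(c,(.4885,.0555,.037)))
E
```

```text
time: 20.8
position: [0.4889, 0.0541, 0.172]
tool_rot: [0.997, -0.08, 0.001, 0.0]
ft_force: [-0.0, -0.1, -0.8]
grip_width: 0.016
grip_force: 40.0
t20.80 [0.4889 0.0541 0.172 ] x-axis yaw -9.23 tilt [ 0.001 -0.    -1.   ] w16.0 f40.0 F [-0.  -0.1 -0.8]
tip exp [281.49228028 218.90717971] seam_a [280.18656433 213.12910643]
```

View pics/w9.png

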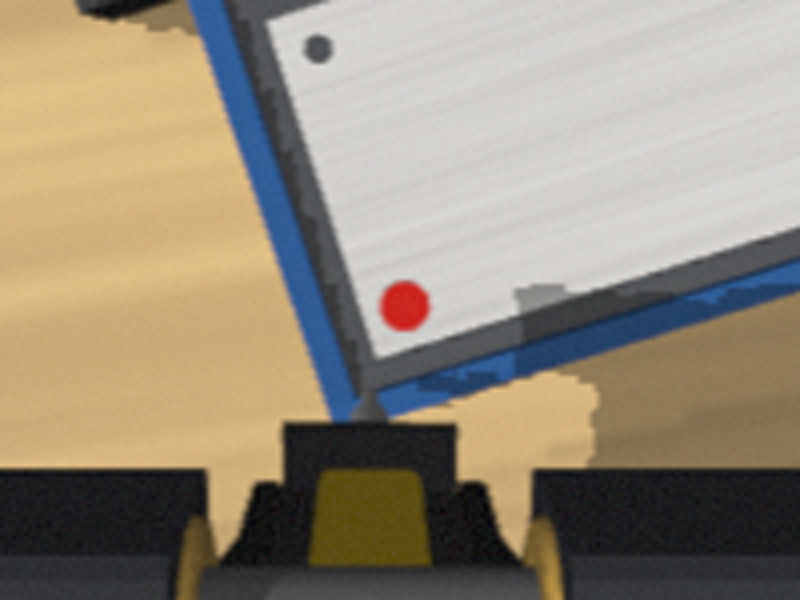

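The tip shows at crop (368,388), i.e. pixel (282,217), right where expected. The cover corner is at crop (375,357) and the red dot at (404,306).

```bash
cat >> h.py <<'E'
FX,FY,FA=.5416,-.0012,np.radians(8.65)
def f2w(x,y): c,s=np.cos(FA),np.sin(FA); return np.array([FX+c*x-s*y,FY+s*x+c*y])
E
python3 - <<'E'
from h import *
import pickle
o=pickle.load(open("w9.pkl","rb")); c=cam("wrist",o); im=cv2.imread("pics/w9full.png")
h=cv2.cvtColor(im,cv2.COLOR_BGR2HSV); m=cv2.inRange(h,(0,150,100),(6,255,255))|cv2.inRange(h,(174,150,100),(180,255,255)); ys,xs=m[150:230,260:320].nonzero(); p=(260+xs.mean(),150+ys.mean()); print("dot",p,len(xs),(atz(c,p,.042)[:2]-f2w(-.03,.05))*1e3)
print("cover corner",(atz(c,(283.75,209.25),.042)[:2]-f2w(-.04,.06))*1e3)
print("seam a",f2w(-.044,.064))
print("tip meas", atz(c,(282,217.3),o["position"][2]-.1108), o["position"])
# same dot from w2, side
o2=pickle.load(open("w2.pkl","rb"))
E
```

```text
dot (np.float64(290.7669902912621), np.float64(196.0)) 103 [-0.02011276 -0.86876118]
cover corner [-0.14481903 -0.75892547]
seam a [0.488475   0.05545451]
tip meas [0.49028565 0.05345541 0.06124903] [0.48890377 0.05413457 0.17204903]
```

```bash
python3 -m creep '[{"translation":[0,0,0],"roll":-6,"gripper":5},{"translation":[0,0,0],"roll":-12,"gripper":5},{"translation":[0,0,0],"roll":-17.9,"gripper":5},{"translation":[0,0,0],"roll":-17.9,"gripper":5},{"translation":[0,0,0],"roll":-17.9,"gripper":5}]'>/dev/null;python3 -m creep '[{"translation":[0,0,10],"roll":0,"gripper":5},{"translation":[0,0,10],"roll":0,"gripper":5},{"translation":[0,0,10],"roll":0,"gripper":5},{"translation":[0,0,10],"roll":0,"gripper":5},{"translation":[0,0,10],"roll":0,"gripper":5}]'
python3 - <<'E'
from h import *
import pickle
o=st(); im=viewer.camera("wrist");cv2.imwrite("pics/w10.png",cv2.resize(im[150:240,220:345],None,fx=6.4,fy=6.4,interpolation=cv2.INTER_CUBIC)); cv2.imwrite("pics/w10full.png",im); pickle.dump(o,open("w10.pkl","wb"))
c=cam("wrist",o); print("tip exp",proj(c,o["position"]-[0,0,.1108]))
print(tool(np.array([.4874,.0553,.150])-o["position"]))
for r in fix(im,c): print(r)
E
```

```text
time: 21.68
position: [0.4885, 0.0551, 0.1622]
tool_rot: [0.997, 0.076, 0.0, 0.0]
ft_force: [0.0, 0.3, -0.7]
grip_width: 0.0157
grip_force: 40.0
t21.68 [0.4885 0.0551 0.1622] x-axis yaw 8.69 tilt [ 0.001 -0.    -1.   ] w15.7 f40.0 F [ 0.   0.3 -0.7]
tip exp [281.22940938 218.69374732]
[-1.07381775 -0.4184156  12.17730611]
(0.5419732055664063, -0.001912261962890599, np.float32(8.709099), [110.51296997070312, 151.94236755371094])
(0.5415708007812501, -0.002210235595703103, np.float32(8.74616), [80.93244171142578, 121.3986587524414])
```

View pics/w10.png

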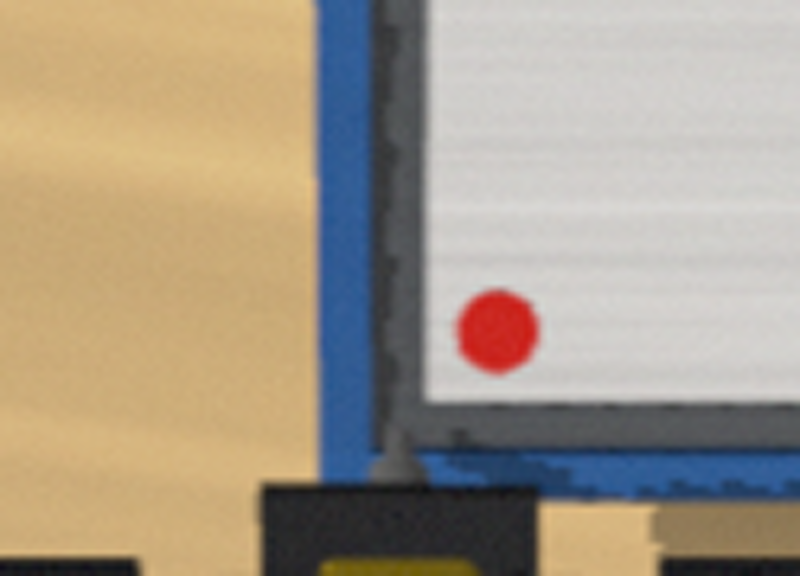

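The tip is at crop (396,435), laterally centred on the channel, which spans columns 372–425. The channel's corner is just ahead of it at row ~426.

```bash
python3 -m creep '[{"translation":[-0.4,0,3],"roll":0,"gripper":5},{"translation":[-0.4,0,6],"roll":0,"gripper":5},{"translation":[-0.4,0,8],"roll":0,"gripper":5},{"translation":[-0.4,0,10],"roll":0,"gripper":5},{"translation":[-0.4,0,11],"roll":0,"gripper":5}]';python3 -m creep '[{"translation":[0,0,1],"roll":0,"gripper":5},{"translation":[0,0,2],"roll":0,"gripper":5},{"translation":[0,0,2.5],"roll":0,"gripper":5},{"translation":[0,0,2.5],"roll":0,"gripper":5},{"translation":[0,0,2.5],"roll":0,"gripper":5}]'
```

```text
time: 22.15
position: [0.4876, 0.0552, 0.1504]
tool_rot: [0.997, 0.076, -0.0, -0.0]
ft_force: [0.6, 0.2, -1.0]
grip_width: 0.016
grip_force: 40.0
time: 22.57
position: [0.4879, 0.0552, 0.1484]
tool_rot: [0.997, 0.076, 0.0, 0.0]
ft_force: [0.3, -0.4, -1.2]
grip_width: 0.016
grip_force: 40.0
```

```bash
python3 -m creep '[{"translation":[0,0,0.6],"roll":0,"gripper":5},{"translation":[0,0,0.6],"roll":0,"gripper":5}]';python3 -m creep '[{"translation":[0,0,0.6],"roll":0,"gripper":5},{"translation":[0,0,0.6],"roll":0,"gripper":5}]'
python3 - <<'E'
from h import *
import pickle
o=st(); im=viewer.camera("wrist");cv2.imwrite("pics/w11.png",cv2.resize(im[150:240,220:345],None,fx=6.4,fy=6.4,interpolation=cv2.INTER_CUBIC))
E
```

```text
time: 22.73
position: [0.488, 0.0551, 0.1478]
tool_rot: [0.997, 0.076, 0.0, 0.0]
ft_force: [0.1, 0.1, -0.9]
grip_width: 0.0163
grip_force: 40.0
time: 22.9
position: [0.488, 0.0551, 0.1475]
tool_rot: [0.997, 0.076, 0.0, 0.0]
ft_force: [-0.3, 0.5, 4.3]
grip_width: 0.0153
grip_force: 40.0
t22.90 [0.488  0.0551 0.1475] x-axis yaw 8.75 tilt [ 0. -0. -1.] w15.3 f40.0 F [-0.3  0.5  4.3]
```

View pics/w11.png

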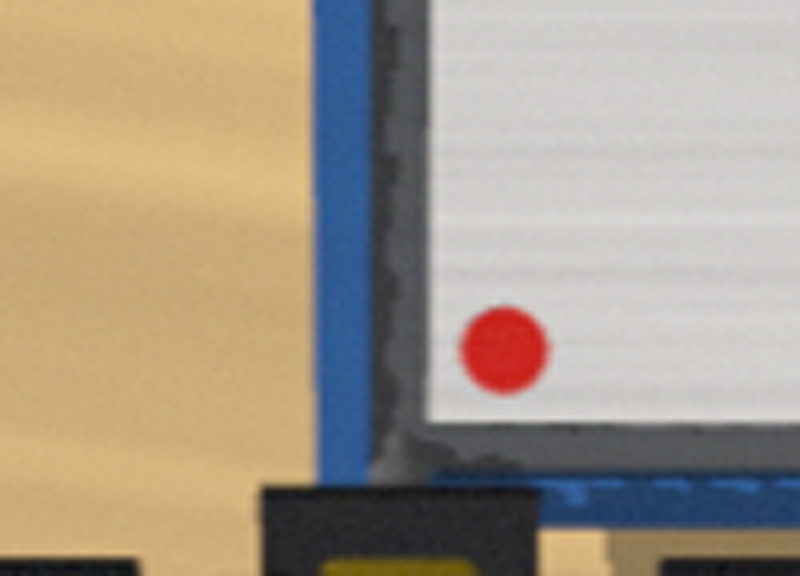

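The tip is down in the channel and centred at crop (398,445), with the channel spanning columns 372–427 and rows 423–470. It touched the floor at the predicted height, so I'll trace the first side 1 mm above the floor.

```bash
python3 -m creep '[{"translation":[0,0,-1.4],"roll":0,"gripper":5},{"translation":[2,0,-1.4],"roll":0,"gripper":5},{"translation":[5,0,-1.4],"roll":0,"gripper":5},{"translation":[8,0,-1.4],"roll":0,"gripper":5},{"translation":[11,0,-1.4],"roll":0,"gripper":5}]'
python3 - <<'E'
from h import *
o=st(); print("qd",o["joint_velocities"].round(3))
E
python3 -m creep '[{"translation":[3,0,0],"roll":0,"gripper":5},{"translation":[6,0,0],"roll":0,"gripper":5},{"translation":[9,0,0],"roll":0,"gripper":5},{"translation":[12,0,0],"roll":0,"gripper":5},{"translation":[15,0,0],"roll":0,"gripper":5}]'
python3 -m creep '[{"translation":[3,0,0],"roll":0,"gripper":5},{"translation":[6,0,0],"roll":0,"gripper":5},{"translation":[9,0,0],"roll":0,"gripper":5},{"translation":[12,0,0],"roll":0,"gripper":5},{"translation":[15,0,0],"roll":0,"gripper":5}]'
python3 - <<'E'
from h import *
o=st(); print("qd",o["joint_velocities"].round(3), f2w(-.003,.064))
E
```

```text
time: 23.37
position: [0.4992, 0.0569, 0.1484]
tool_rot: [0.997, 0.076, 0.0, -0.0]
ft_force: [0.0, -1.0, -0.4]
grip_width: 0.0156
grip_force: 40.0
t23.37 [0.4992 0.0569 0.1484] x-axis yaw 8.75 tilt [ 0.  0. -1.] w15.6 f40.0 F [ 0.  -1.  -0.4]
qd [ 0.019  0.038 -0.089 -0.001  0.055  0.02 ]
time: 23.78
position: [0.5138, 0.0592, 0.1485]
tool_rot: [0.997, 0.076, -0.0, -0.0]
ft_force: [-0.2, 1.0, -1.3]
grip_width: 0.0159
grip_force: 40.0
time: 24.2
position: [0.5286, 0.0615, 0.1485]
tool_rot: [0.997, 0.076, -0.0, -0.0]
ft_force: [-0.7, -0.0, 0.2]
grip_width: 0.0158
grip_force: 40.0
t24.20 [0.5286 0.0615 0.1485] x-axis yaw 8.75 tilt [-0.  0. -1.] w15.8 f40.0 F [-0.7 -0.   0.2]
qd [ 0.018  0.036 -0.089  0.001  0.052  0.016] [0.52900864 0.06162084]
```

```bash
python3 -m creep '[{"translation":[3,0,0],"roll":0,"gripper":5},{"translation":[6,0,0],"roll":0,"gripper":5},{"translation":[9,0,0],"roll":0,"gripper":5},{"translation":[12,0,0],"roll":0,"gripper":5},{"translation":[15,0,0],"roll":0,"gripper":5}]' | grep -E "posi|force"
python3 -m creep '[{"translation":[3,0,0],"roll":0,"gripper":5},{"translation":[6,0,0],"roll":0,"gripper":5},{"translation":[9,0,0],"roll":0,"gripper":5},{"translation":[12,0,0],"roll":0,"gripper":5},{"translation":[15,0,0],"roll":0,"gripper":5}]'| grep -E "posi|force"
python3 -m creep '[{"translation":[3,0,0],"roll":0,"gripper":5},{"translation":[6,0,0],"roll":0,"gripper":5},{"translation":[9,0,0],"roll":0,"gripper":5},{"translation":[12,0,0],"roll":0,"gripper":5},{"translation":[15,0,0],"roll":0,"gripper":5}]'| grep -E "posi|force"
python3 -m creep '[{"translation":[1.5,0,0],"roll":0,"gripper":5},{"translation":[2,0,0],"roll":0,"gripper":5},{"translation":[2,0,0],"roll":0,"gripper":5}]'| grep -E "posi|force"
python3 - <<'E'
from h import *
o=st(); B=np.array([.488,.0551])+f2w(.044,.064)-f2w(-.044,.064); print(B, tool(np.append(B,.1486)-o["position"]))
im=viewer.camera("wrist");cv2.imwrite("pics/w12.png",cv2.resize(im[150:240,220:345],None,fx=6.4,fy=6.4,interpolation=cv2.INTER_CUBIC))
E
```

```text
position: [0.5435, 0.0637, 0.1485]
ft_force: [0.4, -0.3, -0.4]
grip_force: 40.0
position: [0.5583, 0.066, 0.1485]
ft_force: [0.6, -0.3, -0.8]
grip_force: 40.0
position: [0.5731, 0.0683, 0.1485]
ft_force: [0.2, 0.2, -1.0]
grip_force: 40.0
position: [0.5749, 0.0686, 0.1485]
ft_force: [0.1, -0.5, -0.1]
grip_force: 40.0
t25.70 [0.5749 0.0686 0.1485] x-axis yaw 8.75 tilt [-0.  0. -1.] w15.8 f40.0 F [ 0.1 -0.5 -0.1]
[0.57499904 0.06833504] [ 0.04943966  0.23391344 -0.08863027]
```

View pics/w12.png

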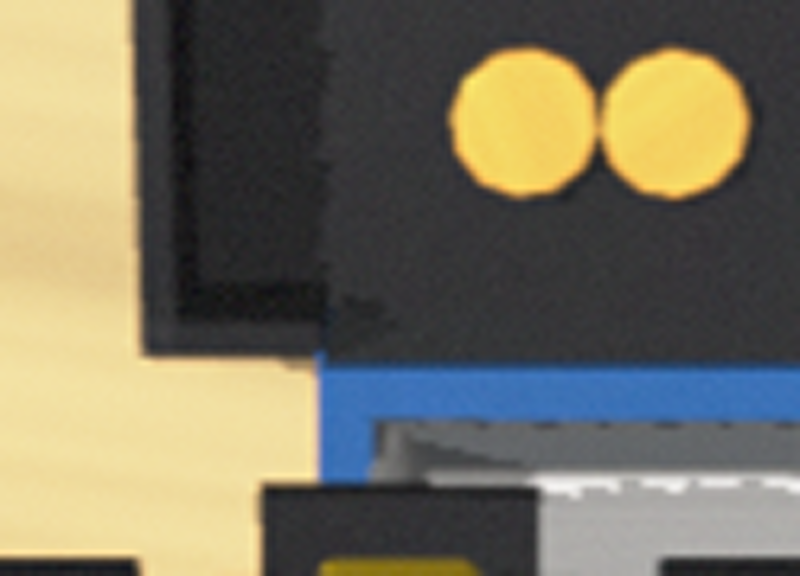

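At corner b the tip is at crop (400,440), still centred in the channel, and the slugs lie flat in the trough. Next is the trough side.

```bash
python3 -m creep '[{"translation":[0,3,0],"roll":0,"gripper":5},{"translation":[0,6,0],"roll":0,"gripper":5},{"translation":[0,9,0],"roll":0,"gripper":5},{"translation":[0,12,0],"roll":0,"gripper":5},{"translation":[0,15,0],"roll":0,"gripper":5}]' | grep -E "posi|ft_f"
python3 -m creep '[{"translation":[0,3,0],"roll":0,"gripper":5},{"translation":[0,6,0],"roll":0,"gripper":5},{"translation":[0,9,0],"roll":0,"gripper":5},{"translation":[0,12,0],"roll":0,"gripper":5},{"translation":[0,15,0],"roll":0,"gripper":5}]' | grep -E "posi|ft_f"
python3 -m creep '[{"translation":[0,3,0],"roll":0,"gripper":5},{"translation":[0,6,0],"roll":0,"gripper":5},{"translation":[0,9,0],"roll":0,"gripper":5},{"translation":[0,12,0],"roll":0,"gripper":5},{"translation":[0,15,0],"roll":0,"gripper":5}]' | grep -E "posi|ft_f"
python3 -m creep '[{"translation":[0,3,0],"roll":0,"gripper":5},{"translation":[0,6,0],"roll":0,"gripper":5},{"translation":[0,9,0],"roll":0,"gripper":5},{"translation":[0,12,0],"roll":0,"gripper":5},{"translation":[0,15,0],"roll":0,"gripper":5}]' | grep -E "posi|ft_f"
python3 -m creep '[{"translation":[0,3,0],"roll":0,"gripper":5},{"translation":[0,4,0],"roll":0,"gripper":5},{"translation":[0,4,0],"roll":0,"gripper":5}]' | grep -E "posi|ft_f"
python3 - <<'E'
from h import *
o=st(); B=np.array([.488,.0551])+f2w(.044,.0)-f2w(-.044,.064); print(B, tool(np.append(B,.1486)-o["position"]))
E
```

```text
position: [0.5771, 0.0532, 0.1486]
ft_force: [-0.3, 0.5, -0.3]
position: [0.5794, 0.0386, 0.1485]
ft_force: [1.1, -0.0, -0.6]
position: [0.5817, 0.0238, 0.1486]
ft_force: [0.2, -0.2, -0.1]
position: [0.584, 0.0089, 0.1485]
ft_force: [0.1, -0.9, -1.7]
position: [0.5847, 0.005, 0.1486]
ft_force: [-0.4, 0.2, -1.0]
t27.67 [0.5847 0.005  0.1486] x-axis yaw 8.72 tilt [ 0.  0. -1.] w15.5 f40.0 F [-0.4  0.2 -1. ]
[0.58462453 0.005063  ] [-0.02417876 -0.11791483 -0.02166518]
```

```bash
python3 -m creep '[{"translation":[0,3,0],"roll":0,"gripper":5},{"translation":[0,6,0],"roll":0,"gripper":5},{"translation":[0,9,0],"roll":0,"gripper":5},{"translation":[0,12,0],"roll":0,"gripper":5},{"translation":[0,15,0],"roll":0,"gripper":5}]' | grep -E "posi|ft_f"
python3 -m creep '[{"translation":[0,3,0],"roll":0,"gripper":5},{"translation":[0,6,0],"roll":0,"gripper":5},{"translation":[0,9,0],"roll":0,"gripper":5},{"translation":[0,12,0],"roll":0,"gripper":5},{"translation":[0,15,0],"roll":0,"gripper":5}]' | grep -E "posi|ft_f"
python3 -m creep '[{"translation":[0,3,0],"roll":0,"gripper":5},{"translation":[0,6,0],"roll":0,"gripper":5},{"translation":[0,9,0],"roll":0,"gripper":5},{"translation":[0,12,0],"roll":0,"gripper":5},{"translation":[0,15,0],"roll":0,"gripper":5}]' | grep -E "posi|ft_f"
python3 -m creep '[{"translation":[0,3,0],"roll":0,"gripper":5},{"translation":[0,6,0],"roll":0,"gripper":5},{"translation":[0,9,0],"roll":0,"gripper":5},{"translation":[0,12,0],"roll":0,"gripper":5},{"translation":[0,15,0],"roll":0,"gripper":5}]' | grep -E "posi|ft_f"
python3 -m creep '[{"translation":[0,2.5,0],"roll":0,"gripper":5},{"translation":[0,4,0],"roll":0,"gripper":5},{"translation":[0,4,0],"roll":0,"gripper":5}]' | grep -E "posi|ft_f"
python3 - <<'E'
from h import *
o=st(); B=np.array([.488,.0551])+f2w(.044,-.064)-f2w(-.044,.064); print(B, tool(np.append(B,.1486)-o["position"]))
im=viewer.camera("wrist");cv2.imwrite("pics/w13.png",im[150:240,220:345])
E
```

```text
position: [0.5869, -0.0099, 0.1486]
ft_force: [0.1, 0.2, -0.7]
position: [0.5891, -0.0247, 0.1485]
ft_force: [0.2, -0.2, -0.6]
position: [0.5914, -0.0395, 0.1485]
ft_force: [0.4, -0.3, -0.6]
position: [0.5937, -0.0543, 0.1485]
ft_force: [0.2, -1.0, -0.5]
position: [0.5944, -0.0584, 0.1485]
ft_force: [-0.5, -1.1, -1.2]
t29.58 [ 0.5944 -0.0584  0.1485] x-axis yaw 8.72 tilt [ 0. -0. -1.] w15.8 f40.0 F [-0.5 -1.1 -1.2]
[ 0.59425001 -0.05820903] [-0.10890028 -0.17761548 -0.05855732]
```

No wall contact so far and on the model to 0.2 mm. Now c→d and the first half of d→a.

```bash
python3 -m creep '[{"translation":[-3,0,0],"roll":0,"gripper":5},{"translation":[-6,0,0],"roll":0,"gripper":5},{"translation":[-9,0,0],"roll":0,"gripper":5},{"translation":[-12,0,0],"roll":0,"gripper":5},{"translation":[-15,0,0],"roll":0,"gripper":5}]' | grep -E "posi|ft_f"
python3 -m creep '[{"translation":[-3,0,0],"roll":0,"gripper":5},{"translation":[-6,0,0],"roll":0,"gripper":5},{"translation":[-9,0,0],"roll":0,"gripper":5},{"translation":[-12,0,0],"roll":0,"gripper":5},{"translation":[-15,0,0],"roll":0,"gripper":5}]' | grep -E "posi|ft_f"
python3 -m creep '[{"translation":[-3,0,0],"roll":0,"gripper":5},{"translation":[-6,0,0],"roll":0,"gripper":5},{"translation":[-9,0,0],"roll":0,"gripper":5},{"translation":[-12,0,0],"roll":0,"gripper":5},{"translation":[-15,0,0],"roll":0,"gripper":5}]' | grep -E "posi|ft_f"
python3 -m creep '[{"translation":[-3,0,0],"roll":0,"gripper":5},{"translation":[-6,0,0],"roll":0,"gripper":5},{"translation":[-9,0,0],"roll":0,"gripper":5},{"translation":[-12,0,0],"roll":0,"gripper":5},{"translation":[-15,0,0],"roll":0,"gripper":5}]' | grep -E "posi|ft_f"
python3 -m creep '[{"translation":[-3,0,0],"roll":0,"gripper":5},{"translation":[-6,0,0],"roll":0,"gripper":5},{"translation":[-9,0,0],"roll":0,"gripper":5},{"translation":[-12,0,0],"roll":0,"gripper":5},{"translation":[-15,0,0],"roll":0,"gripper":5}]' | grep -E "posi|ft_f"
python3 -m creep '[{"translation":[-3,0,0],"roll":0,"gripper":5},{"translation":[-6,0,0],"roll":0,"gripper":5},{"translation":[-9,0,0],"roll":0,"gripper":5},{"translation":[-12,0,0],"roll":0,"gripper":5},{"translation":[-13,0,0],"roll":0,"gripper":5}]' | grep -E "posi|ft_f"
python3 -m creep '[{"translation":[0,0,0],"roll":0,"gripper":5}]' | grep -E "posi|ft_f"
python3 - <<'E'
from h import *
o=st(); B=np.array([.488,.0551])+f2w(-.044,-.064)-f2w(-.044,.064); print(B, tool(np.append(B,.1486)-o["position"]))
E
```

```text
position: [0.5789, -0.0602, 0.1486]
ft_force: [-0.6, -0.4, -1.7]
position: [0.5643, -0.0626, 0.1486]
ft_force: [0.6, -0.1, -0.7]
position: [0.5495, -0.0649, 0.1485]
ft_force: [-0.0, 0.6, -1.0]
position: [0.5347, -0.0671, 0.1486]
ft_force: [0.1, -0.6, -1.2]
position: [0.5199, -0.0694, 0.1486]
ft_force: [-0.2, 0.3, -0.4]
position: [0.5067, -0.0713, 0.1485]
ft_force: [-0.7, 0.8, -1.2]
position: [0.507, -0.0714, 0.1486]
ft_force: [-0.2, 0.4, 0.4]
t32.22 [ 0.507  -0.0714  0.1486] x-axis yaw 8.73 tilt [-0.  0. -1.] w15.6 f40.0 F [-0.2  0.4  0.4]
[ 0.50725096 -0.07144407] [ 0.28453092  0.11938972 -0.0337856 ]
```

```bash
python3 -m creep '[{"translation":[0,-3,0],"roll":0,"gripper":5},{"translation":[0,-6,0],"roll":0,"gripper":5},{"translation":[0,-9,0],"roll":0,"gripper":5},{"translation":[0,-12,0],"roll":0,"gripper":5},{"translation":[0,-15,0],"roll":0,"gripper":5}]' | grep -E "posi|ft_f"
python3 -m creep '[{"translation":[0,-3,0],"roll":0,"gripper":5},{"translation":[0,-6,0],"roll":0,"gripper":5},{"translation":[0,-9,0],"roll":0,"gripper":5},{"translation":[0,-12,0],"roll":0,"gripper":5},{"translation":[0,-15,0],"roll":0,"gripper":5}]' | grep -E "posi|ft_f"
python3 -m creep '[{"translation":[0,-3,0],"roll":0,"gripper":5},{"translation":[0,-6,0],"roll":0,"gripper":5},{"translation":[0,-9,0],"roll":0,"gripper":5},{"translation":[0,-12,0],"roll":0,"gripper":5},{"translation":[0,-15,0],"roll":0,"gripper":5}]' | grep -E "posi|ft_f"
python3 -m creep '[{"translation":[0,-3,0],"roll":0,"gripper":5},{"translation":[0,-6,0],"roll":0,"gripper":5},{"translation":[0,-9,0],"roll":0,"gripper":5},{"translation":[0,-12,0],"roll":0,"gripper":5},{"translation":[0,-15,0],"roll":0,"gripper":5}]' | grep -E "posi|ft_f"
python3 -m creep '[{"translation":[0,-3,0],"roll":0,"gripper":5},{"translation":[0,-6,0],"roll":0,"gripper":5},{"translation":[0,-9,0],"roll":0,"gripper":5},{"translation":[0,-12,0],"roll":0,"gripper":5},{"translation":[0,-15,0],"roll":0,"gripper":5}]' | grep -E "posi|ft_f"
python3 -m creep '[{"translation":[0,-3,0],"roll":0,"gripper":5},{"translation":[0,-6,0],"roll":0,"gripper":5},{"translation":[0,-9,0],"roll":0,"gripper":5},{"translation":[0,-12,0],"roll":0,"gripper":5},{"translation":[0,-15,0],"roll":0,"gripper":5}]' | grep -E "posi|ft_f"
python3 -m creep '[{"translation":[0,-3,0],"roll":0,"gripper":5},{"translation":[0,-6,0],"roll":0,"gripper":5},{"translation":[0,-9,0],"roll":0,"gripper":5},{"translation":[0,-12,0],"roll":0,"gripper":5},{"translation":[0,-15,0],"roll":0,"gripper":5}]' | grep -E "posi|ft_f"
python3 -m creep '[{"translation":[0,-3,0],"roll":0,"gripper":5},{"translation":[0,-6,0],"roll":0,"gripper":5},{"translation":[0,-9,0],"roll":0,"gripper":5},{"translation":[0,-12,0],"roll":0,"gripper":5},{"translation":[0,-15,0],"roll":0,"gripper":5}]' | grep -E "posi|ft_f"
python3 -m creep '[{"translation":[0,-3,0],"roll":0,"gripper":5},{"translation":[0,-6,0],"roll":0,"gripper":5},{"translation":[0,-8,0],"roll":0,"gripper":5},{"translation":[0,-8,0],"roll":0,"gripper":5},{"translation":[0,-8,0],"roll":0,"gripper":5}]' | grep -E "posi|ft_f"
python3 - <<'E'
from h import *
o=st(); B=np.array([.488,.0551]); print(B, tool(np.append(B,.1486)-o["position"]))
E
```

```text
position: [0.505, -0.056, 0.1485]
ft_force: [0.6, 0.2, -0.7]
position: [0.5027, -0.0414, 0.1486]
ft_force: [-0.5, -0.1, -1.3]
position: [0.5004, -0.0266, 0.1485]
ft_force: [-0.3, 0.4, -0.6]
position: [0.4981, -0.0117, 0.1485]
ft_force: [0.6, -0.4, -0.4]
position: [0.4958, 0.0031, 0.1485]
ft_force: [-0.0, -0.0, -1.4]
position: [0.4936, 0.0179, 0.1486]
ft_force: [0.9, -0.4, -1.0]
position: [0.4913, 0.0327, 0.1486]
ft_force: [-0.1, -0.3, -0.5]
position: [0.489, 0.0475, 0.1486]
ft_force: [-0.1, 0.2, -0.5]
position: [0.4878, 0.0553, 0.1486]
ft_force: [-0.3, 0.1, -0.8]
t35.97 [0.4878 0.0553 0.1486] x-axis yaw 8.76 tilt [ 0. -0. -1.] w15.9 f40.0 F [-0.3  0.1 -0.8]
[0.488  0.0551] [ 0.14364145  0.19574158 -0.04573893]
```

```bash
python3 -m creep '[{"translation":[0,0,-2],"roll":0,"gripper":5},{"translation":[0,0,-5],"roll":0,"gripper":5},{"translation":[0,0,-8],"roll":0,"gripper":5},{"translation":[0,0,-15],"roll":0,"gripper":5},{"translation":[0,0,-30],"roll":0,"gripper":5}]' >/dev/null
python3 -m creep '[{"translation":[0,0,-25],"roll":0,"gripper":5},{"translation":[-3,32,-38],"roll":0,"gripper":5},{"translation":[-6,67,-38],"roll":0,"gripper":5},{"translation":[-9,102,-38],"roll":0,"gripper":5},{"translation":[-12,137,-38],"roll":0,"gripper":5}]' >/dev/null
python3 -m creep '[{"translation":[-3,35,0],"roll":0,"gripper":5},{"translation":[-6,70,0],"roll":0,"gripper":5},{"translation":[-9,105,0],"roll":0,"gripper":5},{"translation":[-12,140,0],"roll":0,"gripper":5},{"translation":[-15,175,0],"roll":0,"gripper":5}]' >/dev/null
python3 -m creep '[{"translation":[-3,36,0],"roll":6,"gripper":5},{"translation":[-3,36,0],"roll":12,"gripper":5},{"translation":[-3,36,0],"roll":17.9,"gripper":5},{"translation":[-3,36,0],"roll":17.9,"gripper":5},{"translation":[-3,36,0],"roll":17.9,"gripper":5}]' >/dev/null
python3 -m creep '[{"translation":[0,0,0],"roll":0,"gripper":5},{"translation":[0,0,0],"roll":0,"gripper":5}]' >/dev/null
python3 - <<'E'
from h import *
o=st(); print(tool(np.array([.511,-.2938,.1258])-o["position"]))
E
```

```text
t37.80 [ 0.5111 -0.2928  0.2168] x-axis yaw -9.02 tilt [ 0. -0. -1.] w15.4 f40.0 F [ 0.3 -0.3 -0.7]
[3.34971533e-02 1.00635599e+00 9.10116480e+01]
```

```bash
python3 -m creep '[{"translation":[0,1,0],"roll":0.1,"gripper":5},{"translation":[0,1,0],"roll":0.1,"gripper":5},{"translation":[0,1,15],"roll":0.1,"gripper":5},{"translation":[0,1,30],"roll":0.1,"gripper":5},{"translation":[0,1,45],"roll":0.1,"gripper":5}]' 
python3 -m creep '[{"translation":[0,0,15],"roll":0,"gripper":5},{"translation":[0,0,30],"roll":0,"gripper":5},{"translation":[0,0,42],"roll":0,"gripper":5},{"translation":[0,0,42],"roll":0,"gripper":5},{"translation":[0,0,42],"roll":0,"gripper":5}]'
python3 - <<'E'
from h import *
o=st(); print(tool(np.array([.511,-.2938,.1258])-o["position"]))
E
```

```text
time: 38.22
position: [0.5113, -0.2944, 0.1715]
tool_rot: [0.997, -0.08, 0.001, 0.0]
ft_force: [-0.2, -0.3, -0.8]
grip_width: 0.0155
grip_force: 40.0
time: 38.63
position: [0.5107, -0.294, 0.1291]
tool_rot: [0.997, -0.08, -0.001, -0.0]
ft_force: [-0.1, -0.9, -0.2]
grip_width: 0.0157
grip_force: 40.0
t38.63 [ 0.5107 -0.294   0.1291] x-axis yaw -9.23 tilt [-0.001  0.001 -1.   ] w15.7 f40.0 F [-0.1 -0.9 -0.2]
[ 0.24105411 -0.21009441  3.27479235]
```

```bash
python3 -m creep '[{"translation":[0.2,-0.2,1.5],"roll":0,"gripper":5},{"translation":[0.2,-0.2,3],"roll":0,"gripper":5},{"translation":[0.2,-0.2,3.4],"roll":0,"gripper":5},{"translation":[0.2,-0.2,3.4],"roll":0,"gripper":5}]'
python3 -m creep '[{"translation":[0,0,0.5],"roll":0,"gripper":5},{"translation":[0,0,0.5],"roll":0,"gripper":5}]'
```

```text
time: 38.97
position: [0.5114, -0.2943, 0.1267]
tool_rot: [0.997, -0.081, 0.0, 0.0]
ft_force: [-0.1, -0.5, -1.0]
grip_width: 0.0158
grip_force: 40.0
time: 39.13
position: [0.5113, -0.2942, 0.1259]
tool_rot: [0.997, -0.081, 0.0, 0.0]
ft_force: [-0.3, 0.3, 0.2]
grip_width: 0.0158
grip_force: 40.0
```

```bash
python3 -m creep '[{"translation":[0,0,0.4],"roll":0,"gripper":5},{"translation":[0,0,0.4],"roll":0,"gripper":5}]'
python3 -m creep '[{"translation":[0,0,0],"roll":0,"gripper":30},{"translation":[0,0,0],"roll":0,"gripper":60},{"translation":[0,0,0],"roll":0,"gripper":60},{"translation":[0,0,0],"roll":0,"gripper":60},{"translation":[0,0,0],"roll":0,"gripper":60}]'
python3 -m creep '[{"translation":[0,0,0],"roll":0,"gripper":60},{"translation":[0,0,-15],"roll":0,"gripper":60},{"translation":[0,0,-40],"roll":0,"gripper":60},{"translation":[0,0,-80],"roll":0,"gripper":60},{"translation":[0,0,-120],"roll":0,"gripper":60}]' >/dev/null
python3 -m creep '[{"translation":[-40,0,-20],"roll":0,"gripper":60},{"translation":[-68,-6,-50],"roll":0,"gripper":60},{"translation":[-68,-6,-50],"roll":0,"gripper":60},{"translation":[-68,-6,-50],"roll":0,"gripper":60},{"translation":[-68,-6,-50],"roll":0,"gripper":60}]' >/dev/null
python3 - <<'E'
from h import *
o=st(); im=viewer.camera("wrist"); c=cam("wrist",o); s=viewer.camera("side")
w=warp(im,c,.149,.51,-.29,.08); h=cv2.cvtColor(w,cv2.COLOR_BGR2HSV); m=cv2.inRange(h,(20,150,150),(35,255,255)); k=max(cv2.findContours(m,0,2)[0],key=cv2.contourArea); print(wr(cv2.minAreaRect(k),.51,-.29,.08,4000))
cv2.imwrite("pics/fin.png",np.hstack([cv2.resize(im[40:240,180:400],(400,364)),cv2.resize(s[120:360,190:390],(400,480))[:364]]))
print(viewer.recognise("side","scraper")[:1])
h=cv2.cvtColor(s,cv2.COLOR_BGR2HSV)
E
```

```text
time: 39.3
position: [0.5113, -0.2943, 0.1258]
tool_rot: [0.997, -0.081, 0.0, 0.0]
ft_force: [-1.8, 0.5, 3.2]
grip_width: 0.0157
grip_force: 40.0
time: 39.72
position: [0.5111, -0.2942, 0.1251]
tool_rot: [0.997, -0.081, -0.0, -0.0]
ft_force: [-1.0, -0.7, 0.3]
grip_width: 0.0414
grip_force: 0.0
t40.55 [ 0.4452 -0.2775  0.2954] x-axis yaw -9.27 tilt [ 0.001 -0.001 -1.   ] w59.8 f0.0 F [ 0.5  0.4 -0.8]
[ 0.5117 -0.2944 -8.9727 14.6735 15.1284]
[{'bbox': [217.2, 210.2, 14.7, 38.4], 'p': 0.46}]
```

View pics/fin.png

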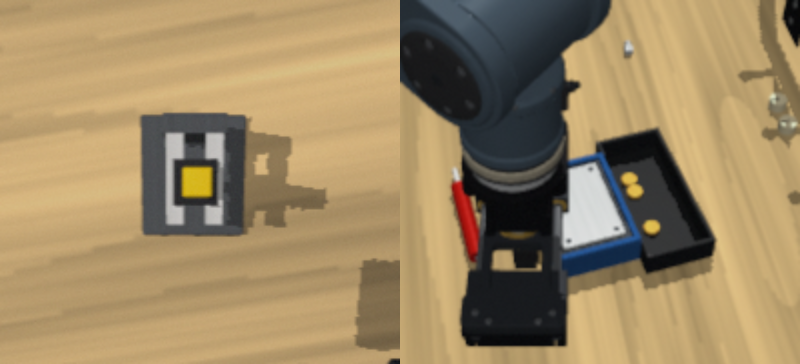

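The stylus hangs in its rest at (195,182) in the left half, and the three slugs are in the trough in the right half. I've now viewed 16 pictures, two over the limit of 14, so the rest of the checks will be numbers only. The arm hides the block in the side view, so I'll check it with the scene camera.

Run:
```python
from h import *
im=viewer.camera("scene"); c=cam("scene")
for n,z in(("scraper",.026),("mat",0)):
    for q in viewer.recognise("scene",n)[:2]:
        b=q["bbox"]; print(n,round(q["p"],2),b,atz(c,(b[0]+b[2]/2,b[1]+b[3]/2),z).round(4))
try: scraper(im,c,.463,.295)
except Exception as e: print(e)
```

```text
scraper 0.79 [388.5, 255.1, 52.1, 40.8] [0.5029 0.2967 0.026 ]
mat 0.16 [197.5, 199.1, 118.9, 98.5] [ 0.598  -0.0112  0.    ]
mat [  0.4617   0.2957 -16.1063 119.2168 159.3047]
foot [ 0.4977  0.2963  8.5609 45.7427 86.1104]
rib [ 0.5288  0.3032  8.4034 22.6519 59.9826]
rib40 [ 0.5159  0.3007  8.4986 23.2874 61.4727]
```

The block now measures about (0.49, 0.295), some 3 cm from the mat's centre, so it has been knocked aside. I'll go back, measure it again and put it back.

```bash
python3 -m creep '[{"translation":[-3,-32,0],"roll":-7,"gripper":60},{"translation":[-6,-65,0],"roll":-14,"gripper":60},{"translation":[-10,-97,0],"roll":-21,"gripper":60},{"translation":[-13,-130,0],"roll":-28,"gripper":60},{"translation":[-16,-162,0],"roll":-35,"gripper":60}]' >/dev/null
python3 -m creep '[{"translation":[16,-28,0],"roll":-7,"gripper":60},{"translation":[32,-57,0],"roll":-14,"gripper":60},{"translation":[48,-85,0],"roll":-21,"gripper":60},{"translation":[64,-114,0],"roll":-28,"gripper":60},{"translation":[80,-142,0],"roll":-35,"gripper":60}]' >/dev/null
python3 -m creep '[{"translation":[29,-14,0],"roll":-7,"gripper":60},{"translation":[59,-28,0],"roll":-14,"gripper":60},{"translation":[88,-43,0],"roll":-21,"gripper":60},{"translation":[118,-57,0],"roll":-28,"gripper":60},{"translation":[147,-71,0],"roll":-35,"gripper":60}]' >/dev/null
python3 -m creep '[{"translation":[0,0,40],"roll":-2.9,"gripper":60},{"translation":[0,0,80],"roll":-2.9,"gripper":60},{"translation":[0,0,80],"roll":-2.9,"gripper":60},{"translation":[0,0,80],"roll":-2.9,"gripper":60}]'
python3 -m creep '[{"translation":[0,0,0],"roll":0,"gripper":60},{"translation":[0,0,0],"roll":0,"gripper":60}]' >/dev/null
python3 - <<'E'
from h import *
o=st(); im=viewer.camera("wrist"); scraper(im,cam("wrist",o),.475,.295)
cv2.imwrite("pics/w14.png",im)
E
```

```text
time: 42.43
position: [0.474, 0.2107, 0.2133]
tool_rot: [0.652, 0.758, -0.003, -0.002]
ft_force: [0.0, -0.6, 0.6]
grip_width: 0.0601
grip_force: 0.0
t42.60 [0.4774 0.2108 0.2173] x-axis yaw 98.60 tilt [ 0.004  0.001 -1.   ] w60.0 f0.0 F [-0.   0.2 -0.2]
mat [  0.4607   0.2693   8.6156 108.4741 134.6825]
foot [ 0.4905  0.2946  8.2759 38.324  88.7614]
rib [ 0.4903  0.2948  8.7751 21.0394 61.0753]
rib40 [ 0.4912  0.2955  9.0903 21.8718 63.4727]
```

Run:
```python
from h import *
o=st(); print(tool(np.array([.4905,.2948,.10])-o["position"]))
```

```text
t42.65 [0.4773 0.2107 0.2175] x-axis yaw 98.60 tilt [ 0.005  0.001 -1.   ] w60.2 f0.0 F [ 1.3 -0.2  0.5]
[ 81.10874206  25.0459402  117.65534864]
```

```bash
python3 -m creep '[{"translation":[35,10,15],"roll":0,"gripper":60},{"translation":[70,20,25],"roll":0,"gripper":60},{"translation":[81,25,55],"roll":0,"gripper":60},{"translation":[81,25,90],"roll":0,"gripper":60},{"translation":[81,25,115],"roll":0,"gripper":60}]' >/dev/null
python3 -m creep '[{"translation":[0,0,0],"roll":0,"gripper":60},{"translation":[0,0,0],"roll":0,"gripper":60},{"translation":[0,0,0],"roll":0,"gripper":60},{"translation":[0,0,0],"roll":0,"gripper":60},{"translation":[0,0,0],"roll":0,"gripper":60}]' >/dev/null
python3 - <<'E'
from h import *
o=st(); print(tool(np.array([.4905,.2948,.0375])-o["position"]))
E
```

```text
t43.48 [0.4896 0.2949 0.1026] x-axis yaw 98.62 tilt [ 0.004  0.002 -1.   ] w60.4 f0.0 F [-0.2  0.1  1.4]
[-0.24220982  0.56963801 65.06421019]
```

```bash
python3 -m creep '[{"translation":[0,0.5,25],"roll":0,"gripper":60},{"translation":[0,0.5,50],"roll":0,"gripper":60},{"translation":[0,0.5,62],"roll":0,"gripper":60},{"translation":[0,0.5,65],"roll":0,"gripper":60},{"translation":[0,0.5,65],"roll":0,"gripper":60}]'
python3 -m creep '[{"translation":[0,0,0],"roll":0,"gripper":10},{"translation":[0,0,0],"roll":0,"gripper":10},{"translation":[0,0,0],"roll":0,"gripper":10},{"translation":[0,0,0],"roll":0,"gripper":10},{"translation":[0,0,0],"roll":0,"gripper":10}]' 30
python3 -m creep '[{"translation":[0,0,0],"roll":0,"gripper":10},{"translation":[0,0,0],"roll":0,"gripper":10},{"translation":[0,0,0],"roll":0,"gripper":10},{"translation":[0,0,0],"roll":0,"gripper":10}]'
```

```text
time: 43.9
position: [0.4884, 0.2945, 0.0351]
tool_rot: [0.652, 0.758, -0.0, -0.0]
ft_force: [0.2, -0.2, 0.2]
grip_width: 0.0599
grip_force: 0.0
time: 44.32
position: [0.4889, 0.2948, 0.0359]
tool_rot: [0.652, 0.758, 0.0, 0.0]
ft_force: [-0.0, 0.4, 0.1]
grip_width: 0.0342
grip_force: 0.0
time: 44.65
position: [0.4891, 0.2948, 0.0355]
tool_rot: [0.652, 0.758, 0.001, 0.0]
ft_force: [-0.1, -0.1, 1.8]
grip_width: 0.0181
grip_force: 30.0
```

Gripped with the TCP at z = 0.0355. Lift 8 mm, shift −26 mm in x, lower.

```bash
python3 -m creep '[{"translation":[0,0,-8],"roll":0,"gripper":10},{"translation":[2,-13,-8],"roll":0,"gripper":10},{"translation":[4,-26,-8],"roll":0,"gripper":10},{"translation":[4,-26,-8],"roll":0,"gripper":10},{"translation":[4,-26,-4],"roll":0,"gripper":10}]'
python3 -m creep '[{"translation":[0,0,2],"roll":0,"gripper":10},{"translation":[0,0,3],"roll":0,"gripper":10},{"translation":[0,0,3.5],"roll":0,"gripper":10},{"translation":[0,0,3.5],"roll":0,"gripper":10},{"translation":[0,0,3.5],"roll":0,"gripper":10}]'
```

```text
time: 45.07
position: [0.4617, 0.2947, 0.0395]
tool_rot: [0.652, 0.759, -0.0, -0.0]
ft_force: [0.9, 0.1, -3.0]
grip_width: 0.0181
grip_force: 30.0
time: 45.48
position: [0.4627, 0.2947, 0.0356]
tool_rot: [0.652, 0.758, 0.0, 0.0]
ft_force: [-0.1, -1.2, -3.2]
grip_width: 0.018
grip_force: 30.0
```

```bash
python3 -m creep '[{"translation":[0,0,0.6],"roll":0,"gripper":10},{"translation":[0,0,0.6],"roll":0,"gripper":10}]'
python3 -m creep '[{"translation":[0,0,0.3],"roll":0,"gripper":10},{"translation":[0,0,0.3],"roll":0,"gripper":10}]'
python3 -m creep '[{"translation":[0,0,0],"roll":0,"gripper":60},{"translation":[0,0,0],"roll":0,"gripper":60},{"translation":[0,0,0],"roll":0,"gripper":60},{"translation":[0,0,0],"roll":0,"gripper":60},{"translation":[0,0,0],"roll":0,"gripper":60}]'
python3 -m creep '[{"translation":[0,0,-10],"roll":0,"gripper":60},{"translation":[0,0,-40],"roll":0,"gripper":60},{"translation":[0,0,-80],"roll":0,"gripper":60},{"translation":[0,0,-120],"roll":0,"gripper":60},{"translation":[-30,0,-150],"roll":0,"gripper":60}]' >/dev/null
python3 -m creep '[{"translation":[-35,0,-30],"roll":0,"gripper":60},{"translation":[-55,0,-30],"roll":0,"gripper":60},{"translation":[-55,0,-30],"roll":0,"gripper":60},{"translation":[-55,0,-30],"roll":0,"gripper":60},{"translation":[-55,0,-30],"roll":0,"gripper":60}]' >/dev/null
python3 - <<'E'
from h import *
o=st(); im=viewer.camera("wrist"); scraper(im,cam("wrist",o),.465,.295)
s=viewer.camera("side"); c=cam("side"); h=cv2.cvtColor(s,cv2.COLOR_BGR2HSV); m=cv2.inRange(h,(15,150,120),(30,255,255)); u,v=proj(c,(*f2w(.097,0),.01)).astype(int); n,_,S,C=cv2.connectedComponentsWithStats(m[v-50:v+50,u-40:u+40])
for i in range(1,n):
    if S[i,4]>15: p=atz(c,C[i]+[u-40,v-50],.008)[:2]-[FX,FY]; print("slug f",(np.array([[np.cos(FA),np.sin(FA)],[-np.sin(FA),np.cos(FA)]])@p).round(3),S[i,4])
w=viewer.camera("scene"); print([viewer.recognise("scene",n)[:1] for n in("stylus","pump","cap1","jack")])
E
```

```text
time: 45.65
position: [0.4626, 0.2947, 0.0354]
tool_rot: [0.652, 0.758, 0.0, 0.0]
ft_force: [-0.2, -0.8, -0.8]
grip_width: 0.0178
grip_force: 30.0
time: 45.82
position: [0.4626, 0.2947, 0.0354]
tool_rot: [0.652, 0.758, 0.0, 0.0]
ft_force: [0.0, -2.2, 3.3]
grip_width: 0.0175
grip_force: 30.0
time: 46.23
position: [0.4623, 0.2948, 0.0348]
tool_rot: [0.652, 0.758, 0.0, -0.0]
ft_force: [0.1, -0.1, 0.6]
grip_width: 0.0434
grip_force: 0.0
t47.07 [0.4744 0.2115 0.2143] x-axis yaw 98.61 tilt [-0.001  0.    -1.   ] w60.1 f0.0 F [-0.2  1.  -0.1]
mat [  0.4369   0.2807   8.9149  96.0558 112.6083]
foot [ 0.4631  0.2944  8.5556 38.3494 88.2437]
rib [ 0.4634  0.2949  8.427  19.8665 60.9734]
rib40 [ 0.4633  0.2956  8.573  20.6374 63.4961]
slug f [0.086 0.036] 83
slug f [ 0.085 -0.038] 44
[[{'bbox': [185.7, 136.9, 14.4, 40.1], 'p': 0.62}], [{'bbox': [283.9, 186.5, 69.7, 32.9], 'p': 0.64}], [{'bbox': [133.9, 214.5, 8.9, 9.1], 'p': 0.68}], [{'bbox': [382.3, 345.7, 11.5, 10.0], 'p': 0.61}]]
```

```bash
python3 -c "
from rig import hand_in
print(hand_in())"
```

```text
the job is handed in; nothing more can be done
None
```

The job is handed in: all three slugs are in the trough, the stylus traced the seam once clockwise at about 3.6 cm/s and hangs in its rest, and the block, which got knocked about 3 cm aside mid-run, is back at the mat's centre; I viewed 16 pictures, two over the limit of 14, and the hand-in returned no verdict.

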